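# Hang the top sample panel on the drying hooks

## Task

Slide the blue panel, the top one of the stack, toward the robot until it overhangs the front of its tray by about 4 cm, then pinch the overhanging edge and carry the panel to the rack. Hang it there by its two holes, one on each hook, so that both hooks carry it, and let go. Leave the other panels in the tray, do not drop the blue one, and do not push aside or tip the bottles and the tin standing around.

Things in the scene. Friction and masses are not known exactly. Their poses are not given: they have to be found in the camera images.
- tray: fixed plywood bench riser, 140 (x) x 166 (y) mm, its top a tray. Origin on the bench under its centre, z up; -x is the front, toward the robot. Tray floor 100 mm above the bench, inside 132 x 158 mm. Lips 4 mm thick at left, right and rear rise 14 mm over the floor, the front sill only 6 mm. Under the 12 mm top it is open in front between side boards (inner faces y = +-65 mm)
- tray_front (a point): middle of the outer front face of the tray's sill, level with the tray floor (tray frame -70, 0, 100 mm); axes as the tray
- panel_top: loose blue panel, top of three: stiff sheet 120 (x) x 150 (y) x 4 mm, 0.11 kg. Origin at the centre of its underside, z out of the sheet. It lies flat, underside 8 mm above the tray floor, -x edge to the tray's front. Holes 18 mm square at x = -41, y = +-55 mm, sheet whole between. Slippery on what is below; fingertips pressed on with about 6 N drag it. Balances to 60 mm overhang
- panel_edge (a point): middle of the blue panel's -x edge (panel frame -60, 0, 2 mm)
- hole_left (a point): centre of the blue panel's hole at y = +55 mm (panel frame -41, 55, 2 mm); axes as the panel
- hole_right (a point): centre of the blue panel's hole at y = -55 mm (panel frame -41, -55, 2 mm); axes as the panel
- panel_mid: yellow panel of the same shape under the blue one; must stay
- panel_low: grey panel of the same shape on the tray floor; must stay
- rack: fixed rack. Origin on the bench under its foot's centre, z up; the hooks point to -x, roughly to the robot. Steel foot 100 (x) x 170 (y) x 10 mm; two uprights 12 mm square at x = +30, y = +-55 mm, tops at 209 mm, joined by an 8 mm bar 60 mm above the bench, nothing between them higher up; each carries a hook of 6 mm round brass bar
- hook_left: hook at the rack's y = +55 mm. Origin on the bar's centre line, 200 mm above the bench, at rack x = +14 mm, 10 mm in front of the upright's face; axes as the rack. From there the bar runs level to x = -18 mm, then rises to its tip at x = -38, z = +13 mm (hook frame, centre line)
- hook_right: the same hook at the rack's y = -55 mm
- hook_left_tip (a point): end of the left hook's centre line (hook frame -38, 0, 13 mm)
- hook_right_tip (a point): end of the right hook's centre line (hook frame -38, 0, 13 mm)
- bottle: red dosing bottle with a push knob, 73 mm across, 118 mm high, standing loose in front of the tray near one end of its front side; origin under its centre
- dropper: ochre dropper bottle with a white nozzle, 47 mm across, 147 mm high, standing loose between tray and rack; origin under its centre
- tin: small open paint tin, 71 mm across, 66 mm high, standing loose in front of the tray near the other end; origin under its centre
Mind the look-alikes: they are no part of the job. What is shaped like the rack but green is not meant.

How it is judged:
By the outcome, as a careful person would: the job done as asked, in the order asked, and still so for the second after the job is handed in, with the robot touching nothing.
It also fails if it takes over 61 s, if anything falls off the work surface, if the arm or the gripper's body presses on something with over 40 N, if the wrist force passes 120 N, or if a joint passes its speed limit or range.

## Robot

A 6-joint arm with a two-finger parallel gripper is mounted at the origin on a cart in front of the work surface, level with it; the furniture and walls round the work are solid. World frame = base frame: x ahead of the robot, y to its left, z up, the work surface at z = 0. Lengths are in m, angles in rad, forces in N, time in s.
With the tool pointing down it reaches from about 0.25 to 0.775 m from the base axis. Payload 8.9 kg.
Tool frame: the origin (TCP) lies midway between the tips of the shut fingers; the grasp point (between the pads) lies 19 mm behind it; z points along the fingers, y is the direction in which the jaws open and shut (so a half turn about z gives the same grasp; the last joint's range is limited). The gripper opens to 85 mm and grips with 20 to 120 N. Pads are 22 mm wide; open, the fingers measure 114 mm over their backs; the gripper's body (76 mm by 85 mm) begins 54 mm behind the grasp point. The pads swing forward as they close: fully open they stand 13 mm farther back than shut.
Start: joints at [0.965, 0.291, -0.153, 1.127, 0, 1.431], TCP at [0.236, 0.469, 0.192] pointing down, gripper open.
Joint ranges: [-2.52, 2.52], [-0.91, 1.74], [-1.3, 1.37], [-1.96, 2.02], [-1.52, 1.47], [-3.14, 3.14]. Speed limits (rad/s): [2.22, 2.22, 2.79, 3.14, 3.14, 3.14].

## Interface

Orientations are given as a 3x3 rotation matrix whose columns are the frame's x, y, z axes.
In Python, from plant import ctrl gives the robot as it stands.
- The arm moves only by the tool send_rows, never from a script. Its argument "steps" is a list of rows, each a list of 6 numbers: the shift along the world's x, y, z in m, then the turn, a rotation vector about the world's x, y, z in degrees. A call has 1 to 10 rows; each row is the pose to reach, as a shift and turn from the pose commanded when the call began; what a row does not reach only later rows make up. A row lasts 1/10 s, in which the tool goes at most 50 mm and 8.59 degrees, less where a joint would pass 70% of its speed; a pose out of reach is approached as far as the arm can. A call with a gripper value outside its range is refused whole. "hand" is the opening, from -1 (shut) to 1 (fully open), set as the call begins (left out, the last holds). The fingers move at their own pace and stop on an object; "newtons" is the grip in N (left out, the last holds). Time passes only in rows, so rows that repeat a pose let the fingers close. It gives the time, the measured TCP pose, the force and the opening at its end, in the units of the state.
- ctrl.state(): the state, without advancing time (a new reading comes with each control period).
- ctrl.capture(name): name is "scene" or "top" or "wrist"; returns a dict with "img" (384x512x3 uint8, blue, green, red), "intrinsics" (3x3 intrinsics, pixels), "R" (3x3) and "t" (3): a world point X has camera coordinates R X + t. Camera axes: x right, y down, z forward; pixel columns grow to the right and rows downward; lengths in m; the calibration is good to about 2 mm. The wrist camera is an equidistant fisheye: a pixel r from the principal point sees the ray r / f radians off the axis. A picture is of the moment at which its call begins. There is no depth.
- ctrl.sign_off(): hands the job in, once; it reports no verdict.
The state is a dict: "time": time; "q": joint angles; "joint_velocities": joint speeds; "tau": joint torques, N m; "ee_pos": TCP position; "eef_rot": TCP orientation; "ft_force": force on the tool from outside, world axes, zero at the start; "torque": the same for the moment, N m; "grip_width": finger opening in m.
Only numpy, scipy, OpenCV 4.12 (cv2) and the standard library are available. Lean on these libraries where they do the work, as an engineer would, in place of code of your own. Each camera call takes 0.05 s, during which the arm holds its last target.

## Working session

There is one attempt and no reset: what is moved stays moved. The work goes in short steps, Python scripts to look and compute and a tool call to move; the robot and the scene stay as the last step left them, time stands still between calls to the robot, and variables do not carry over. Pictures are saved under pics/ and viewed, and the job is handed in when it is done.

Besides the shell and the picture viewer there is one more tool, called after "Emit:" in YAML: its name, and indented under it one key for each argument. send_rows: Moves the arm, as the interface text tells. Its arguments: {"type":"object","properties":{"steps":{"type":"array","items":{"type":"array","items":{"type":"number"}}},"hand":{"type":"number"},"newtons":{"type":"number"}},"required":["steps"]}

```bash
ls; mkdir -p pics; python3 - <<'E'
from plant import ctrl
import cv2,numpy as np
np.set_printoptions(precision=4,suppress=True)
s=ctrl.state()
for k in s: print(k,s[k])
for n in ["scene","top","wrist"]:
    c=ctrl.capture(n); cv2.imwrite(f"pics/{n}0.png",c["img"]); print(n,c["intrinsics"],c["R"],c["t"])
    np.savez(f"pics/{n}0.npz",**c)
E
```

```text
pics
time 0.0
q [ 0.9647  0.2913 -0.1541  1.1267 -0.      1.4315]
joint_velocities [ 0.0001 -0.0005 -0.0004  0.0004 -0.0017  0.0004]
tau [  0.0003 -53.7145  33.1375   0.0154  -0.0002  -0.    ]
ee_pos [0.236  0.4684 0.191 ]
eef_rot [[-0.893   0.4501 -0.0008]
 [ 0.4501  0.893  -0.0011]
 [ 0.0002 -0.0013 -1.    ]]
ft_force [-0.7037  0.2158  0.4672]
torque [ 0.0075 -0.0071 -0.0297]
grip_width 0.08523783905436594
scene [[437.5646   0.     267.0839]
 [  0.     437.5646 189.1796]
 [  0.       0.       1.    ]] [[ 0.5779 -0.816   0.0117]
 [-0.6248 -0.4517 -0.6368]
 [ 0.525   0.3607 -0.7709]] [-0.1321  0.5683  1.2674]
top [[395.7675   0.     251.3463]
 [  0.     395.7675 189.098 ]
 [  0.       0.       1.    ]] [[ 0.0169 -0.9998 -0.0039]
 [-0.9952 -0.0165 -0.096 ]
 [ 0.0959  0.0055 -0.9954]] [0.2429 0.5872 1.228 ]
wrist [[297.3186   0.     254.333 ]
 [  0.     297.3186 191.5561]
 [  0.       0.       1.    ]] [[ 0.4506  0.8927 -0.0005]
 [ 0.8453 -0.4264  0.322 ]
 [ 0.2872 -0.1455 -0.9467]] [-0.5244 -0.0418  0.3819]
```

View pics/scene0.png

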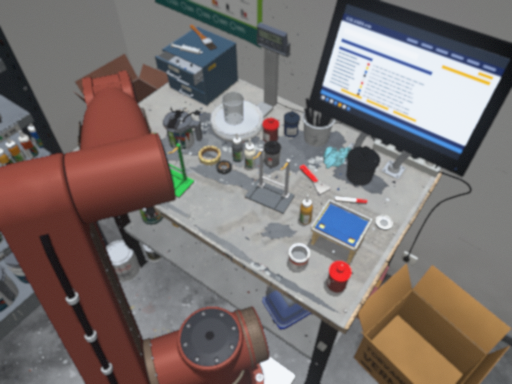

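View pics/top0.png

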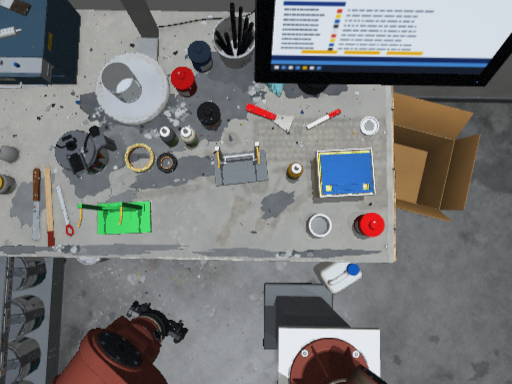

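View pics/wrist0.png

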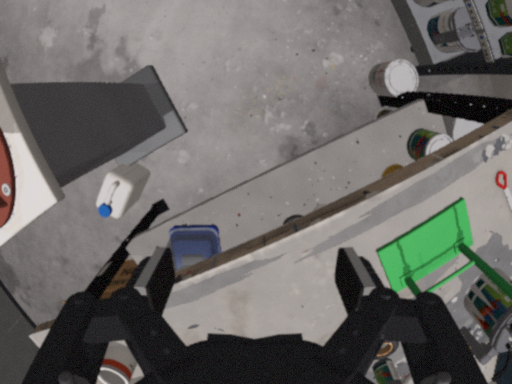

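Candidates in the top view:
- **Blue panel:** (345,173) in the tray. The blue tub in the scene view (285,305) is on the floor, so it is not meant.
- **Rack:** grey (240,163). The green one at (124,215) is the look-alike.
- **Bottle:** red (370,224), in front of the tray. The red one at (183,80) is far off.
- **Tin:** (319,225). The white ring at (369,126) is not meant.
- **Dropper:** (295,170). The white-capped bottles at (167,134) and (188,134) are not meant.

Next is a close crop of my choices.

```bash
python3 - <<'E'
import cv2
a=cv2.imread("pics/top0.png")[120:245,200:400]
cv2.imwrite("pics/crop_top0.png",cv2.resize(a,None,fx=4,fy=4,interpolation=cv2.INTER_CUBIC))
a=cv2.imread("pics/scene0.png")[145:295,235:405]
cv2.imwrite("pics/crop_scene0.png",cv2.resize(a,None,fx=4,fy=4,interpolation=cv2.INTER_CUBIC))
E
```

```text
(no output)
```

View pics/crop_top0.png

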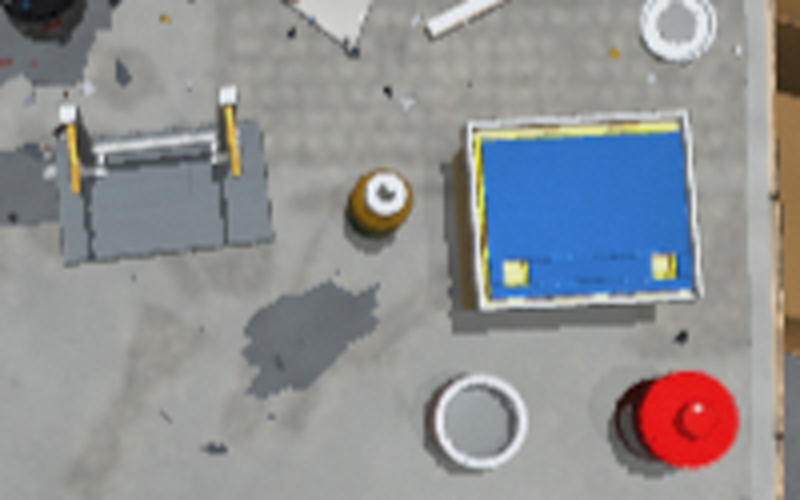

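View pics/crop_scene0.png

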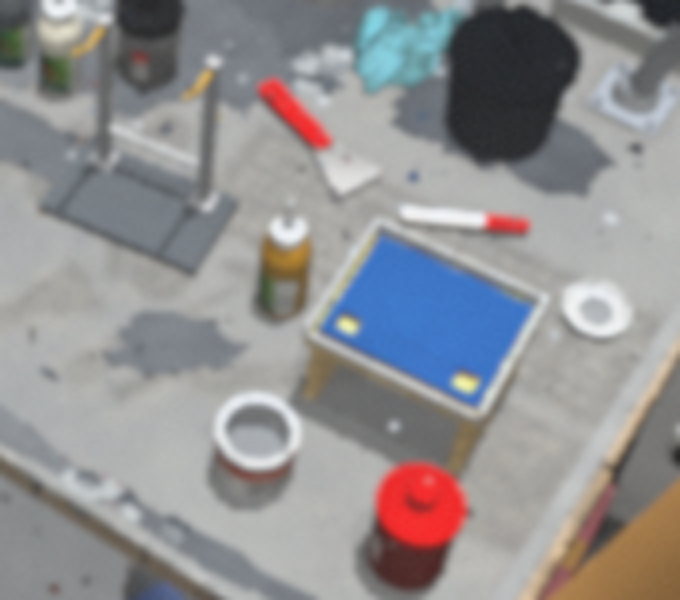

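```bash
cat > h.py <<'E'
import numpy as np,cv2
np.set_printoptions(precision=4,suppress=True)
def ray(c,uv):
    K,R,t=c["intrinsics"],c["R"],c["t"]
    d=np.linalg.inv(K)@np.array([uv[0],uv[1],1.]); return -R.T@t,R.T@d
def onz(c,uv,z):
    o,d=ray(c,uv); return o+d*(z-o[2])/d[2]
def tri(c1,u1,c2,u2):
    o1,d1=ray(c1,u1);o2,d2=ray(c2,u2);d1/=np.linalg.norm(d1);d2/=np.linalg.norm(d2)
    s=np.linalg.lstsq(np.c_[d1,-d2],o2-o1,rcond=None)[0]
    a,b=o1+s[0]*d1,o2+s[1]*d2; return (a+b)/2,np.linalg.norm(a-b)
def proj(c,X):
    p=c["R"]@np.asarray(X,float)+c["t"]; p=c["intrinsics"]@p; return p[:2]/p[2]
def mask(img,lo,hi):
    return cv2.inRange(cv2.cvtColor(img,cv2.COLOR_BGR2HSV),lo,hi)
def blobs(m,mn=4):
    n,l,s,c=cv2.connectedComponentsWithStats(m); return [(s[i][:5].tolist(),c[i]) for i in range(1,n) if s[i][4]>=mn]
E
python3 - <<'E'
from h import *
T=dict(np.load("pics/top0.npz"));S=dict(np.load("pics/scene0.npz"))
for nm,c in(("top",T),("scene",S)):
    img=c["img"]
    m=mask(img,(100,120,80),(125,255,255)); 
    if nm=="top": m[:, :300]=0; m[:120]=0; m[:,395:]=0; m[215:]=0
    else: m[:190]=0;m[265:]=0;m[:,:300]=0
    cs,_=cv2.findContours(m,cv2.RETR_CCOMP,cv2.CHAIN_APPROX_NONE)
    k=max(cs,key=cv2.contourArea); P=np.array([onz(c,p[0],.112)[:2] for p in k],np.float32)
    r=cv2.minAreaRect(P); print(nm,"rect",r); print(cv2.boxPoints(r))
    # yellow holes
    y=mask(img,(20,40,120),(35,255,255))
    for b in blobs(y): 
        if 295<b[1][0]<400 and b[1][1]>120: print("yel",b, onz(c,b[1],.108))
    # brass
    y=mask(img,(8,120,100),(25,255,255))
    for b in blobs(y):
        if 200<b[1][0]<320 and 130<b[1][1]<230: print("brass",b)
    r=mask(img,(0,180,100),(5,255,255))|mask(img,(175,180,100),(180,255,255))
    for b in blobs(r,100): print("red",b,onz(c,b[1],.1))
E
```

```text
top rect ((0.6272509694099426, -0.028867684304714203), (0.11709427088499069, 0.14948153495788574), 3.6653401851654053)
[[ 0.564   0.042 ]
 [ 0.5736 -0.1072]
 [ 0.6905 -0.0997]
 [ 0.6809  0.0495]]
yel ([352, 131, 3, 4, 8], array([353.25, 132.75])) [ 0.751  -0.0518  0.108 ]
yel ([318, 150, 52, 46, 183], array([336.0273, 159.4863])) [0.6687 0.0004 0.108 ]
yel ([299, 163, 3, 5, 5], array([300.4, 165. ])) [0.6503 0.1068 0.108 ]
yel ([298, 171, 4, 5, 8], array([299.375, 173.   ])) [0.6261 0.1098 0.108 ]
yel ([326, 185, 6, 6, 28], array([328.8214, 187.7857])) [0.5832 0.0221 0.108 ]
yel ([363, 184, 6, 5, 26], array([365.8846, 185.9231])) [ 0.5906 -0.088   0.108 ]
brass ([217, 151, 2, 7, 13], array([217.4615, 153.7692]))
brass ([256, 150, 4, 14, 27], array([257.7778, 156.    ]))
brass ([218, 160, 2, 8, 14], array([218.4286, 163.9286]))
brass ([288, 163, 15, 14, 64], array([293.625 , 171.6406]))
red ([171, 67, 23, 23, 411], array([181.9197,  77.8832])) [0.9168 0.472  0.1   ]
red ([246, 104, 30, 16, 187], array([259.7701, 111.2995])) [0.8152 0.2307 0.1   ]
red ([360, 213, 24, 23, 446], array([3
[... 197 characters left out ...]
-0.1038]
 [ 0.69   -0.0967]
 [ 0.6814  0.046 ]]
yel ([322, 207, 5, 7, 7], array([324., 210.])) [0.6453 0.0509 0.108 ]
yel ([320, 224, 4, 3, 8], array([321.625, 225.25 ])) [0.5841 0.0242 0.108 ]
yel ([312, 238, 3, 3, 6], array([312.8333, 239.    ])) [0.5187 0.0195 0.108 ]
yel ([349, 239, 5, 3, 14], array([351.1429, 239.9286])) [ 0.5905 -0.0866  0.108 ]
yel ([311, 242, 3, 3, 5], array([312., 243.])) [0.5036 0.0135 0.108 ]
brass ([285, 164, 2, 3, 4], array([285.5, 165. ]))
brass ([301, 206, 11, 9, 71], array([306.0282, 209.9577]))
red ([264, 119, 14, 11, 126], array([270.4206, 124.2222])) [0.9073 0.4649 0.1   ]
red ([330, 262, 21, 20, 328], array([339.6159, 271.5122])) [ 0.4684 -0.1122  0.1   ]
```

```bash
python3 - <<'E'
import cv2
for n,(y0,y1,x0,x1) in dict(top=(135,195,205,280),scene=(140,220,240,305)).items():
    a=cv2.imread(f"pics/{n}0.png")[y0:y1,x0:x1]
    cv2.imwrite(f"pics/rack_{n}.png",cv2.resize(a,None,fx=8,fy=8,interpolation=cv2.INTER_NEAREST)[:600])
a=cv2.imread("pics/top0.png")[140:240,308:390]
cv2.imwrite("pics/tray_top.png",cv2.resize(a,None,fx=6,fy=6,interpolation=cv2.INTER_NEAREST))
E
```

```text
(no output)
```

View pics/rack_top.png

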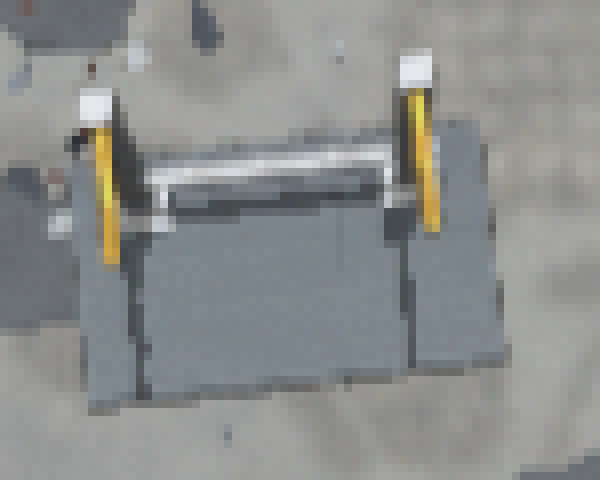

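View pics/rack_scene.png

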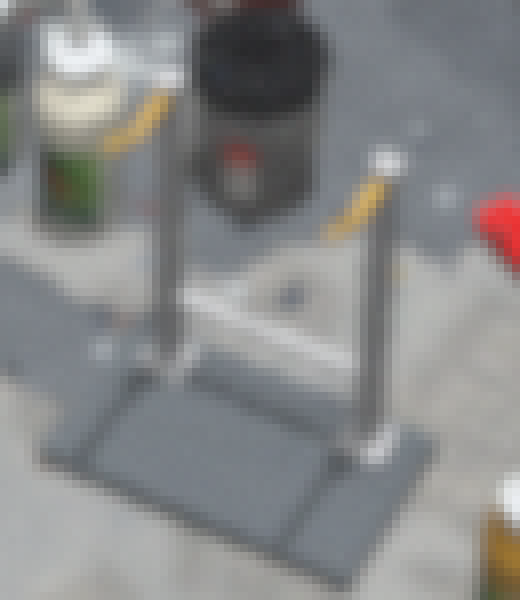

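View pics/tray_top.png

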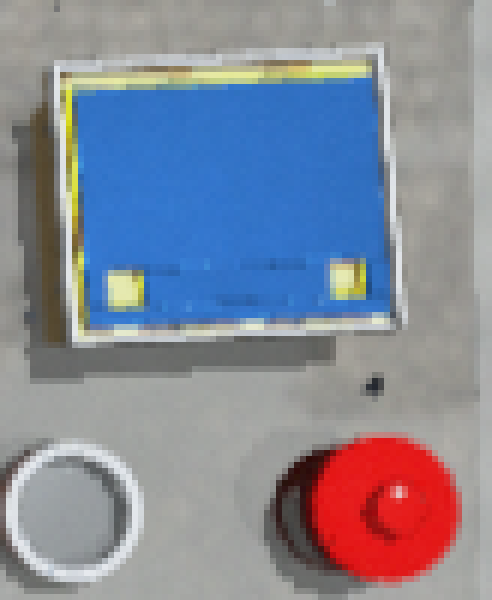

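```bash
python3 - <<'E'
from h import *
T=dict(np.load("pics/top0.npz"));S=dict(np.load("pics/scene0.npz"))
t=lambda x,y:(205+x/8-.5,135+y/8-.5); s=lambda x,y:(240+x/8-.5,140+y/8-.5); r=lambda x,y:(308+x/6-.5,140+y/6-.5)
UL=onz(T,t(96,107),.209);UR=onz(T,t(415,70),.209);print("upr",UL,UR,np.linalg.norm(UL-UR))
print("upr tri",tri(T,t(96,107),S,s(172,77)),tri(T,t(415,70),S,s(387,160)))
TL=onz(T,t(112,263),.214);TR=onz(T,t(432,230),.214);print("tips",TL,TR,np.linalg.norm(TL-TR))
print("tips tri",tri(T,t(112,263),S,s(107,148)),tri(T,t(432,230),S,s(328,236)))
F=[onz(T,t(*p),.01) for p in((90,408),(505,362),(482,122))];print("foot",F,np.linalg.norm(F[0]-F[1]),np.linalg.norm(F[1]-F[2]))
y=(UL-UR)[:2];print("yaw upr",np.degrees(np.arctan2(-y[0],y[1])))
y=(TL-TR)[:2];print("yaw tip",np.degrees(np.arctan2(-y[0],y[1])))
y=(F[0]-F[1])[:2];print("yaw foot",np.degrees(np.arctan2(-y[0],y[1])))
# tray outer corners
C=[onz(T,r(55,60),.114),onz(T,r(383,45),.114),onz(T,r(405,328),.106),onz(T,r(73,347),.106)];print("tray",np.array(C))
for a,b in((0,1),(1,2),(2,3),(3,0)): print(np.linalg.norm((C[a]-C[b])[:2]))
print("tin",onz(T,r(72,510),.066),onz(T,r(0,510),.066)[1],onz(T,r(142,510),.066)[1],"bottle cap top",onz(T,r(386,508),.09), onz(T,r(400,508),.118),"dropper",onz(T,(200+385/4-.5,120+190/4-.5),.147))
E
```

```text
upr [0.6779 0.3493 0.209 ] [0.6925 0.2401 0.209 ] 0.11026962095081451
upr tri (array([0.6784, 0.3492, 0.2075]), np.float64(0.0008753248438951497)) (array([0.6924, 0.2403, 0.2085]), np.float64(0.0007339471685863205))
tips [0.6231 0.3421 0.214 ] [0.6362 0.2334 0.214 ] 0.10941238492890744
tips tri (array([0.6228, 0.3429, 0.2121]), np.float64(0.0018485742332576367)) (array([0.6361, 0.2338, 0.2127]), np.float64(0.001044386594576846))
foot [array([0.5947, 0.3679, 0.01  ]), array([0.6161, 0.2008, 0.01  ]), array([0.7142, 0.2114, 0.01  ])] 0.16847670578567514 0.09870222099243382
yaw upr 7.64249764886821
yaw tip 6.885075599182755
yaw foot 7.309725703411124
tray [[ 0.6969  0.0593  0.114 ]
 [ 0.7071 -0.1038  0.114 ]
 [ 0.5666 -0.1154  0.106 ]
 [ 0.5544  0.0489  0.106 ]]
0.16342406898782594
0.14095645340224106
0.1647646657868855
0.14281880974201128
tin [0.4744 0.0427 0.066 ] 0.07928411096283292 0.007100810155914267 bottle cap top [ 0.4778 -0.1097  0.09  ] [ 0.4775 -0.1081  0.118 ] dropper [0.638  0.1249 0.147 ]
```

The crop confirms the choices: blue panel, hole pixels (329,188) and (366,186), grey rack with brass hooks. Measured values:

| Item | Position (m) | Yaw |
|---|---|---|
| Panel centre | (0.627, -0.029) | 3.7° |
| Tray front | (0.5605, -0.033) | about 4° |
| Rack origin | (0.655, 0.291) | 7.3° |

Hole and upright spacings both come out at 110 mm, and the tip and upright heights match the given ones. I'll move over the panel with the fingers shut.

Emit:
send_rows:
  steps:
    - [0.029, -0.0355, 0.004, 0, 0, -5]
    - [0.058, -0.071, 0.008, 0, 0, -10]
    - [0.087, -0.1065, 0.012, 0, 0, -15]
    - [0.116, -0.142, 0.016, 0, 0, -20]
    - [0.145, -0.1775, 0.02, 0, 0, -25]
    - [0.174, -0.213, 0.024, 0, 0, -30]
    - [0.203, -0.2485, 0.028, 0, 0, -35]
    - [0.232, -0.284, 0.03, 0, 0, -40]
    - [0.261, -0.3195, 0.03, 0, 0, -45]
    - [0.29, -0.355, 0.03, 0, 0, -50]
  hand: -1
  newtons: 20

```text
time: 1.15
ee_pos: [0.5271, 0.1121, 0.2216]
eef_rot: [[-0.226, 0.974, -0.0], [0.974, 0.226, 0.0], [0.0, -0.0, -1.0]]
ft_force: [0.2, -0.4, -1.4]
grip_width: -0.0001
```

Emit:
send_rows:
  steps:
    - [0.029, -0.0355, 0, 0, 0, -5]
    - [0.058, -0.071, -0.01, 0, 0, -9.5]
    - [0.087, -0.106, -0.03, 0, 0, -9.5]
    - [0.116, -0.141, -0.055, 0, 0, -9.5]
    - [0.116, -0.141, -0.08, 0, 0, -9.5]
    - [0.116, -0.141, -0.09, 0, 0, -9.5]
    - [0.116, -0.141, -0.09, 0, 0, -9.5]

```text
time: 1.85
ee_pos: [0.6406, -0.0266, 0.13]
eef_rot: [[-0.066, 0.998, -0.004], [0.998, 0.066, 0.001], [0.001, -0.004, -1.0]]
ft_force: [-0.4, 0.4, 0.4]
grip_width: -0.0001
```

Emit:
send_rows:
  steps:
    - [0, 0, -0.008, 0, 0, 0]
    - [0, 0, -0.014, 0, 0, 0]
    - [0, 0, -0.017, 0, 0, 0]
    - [0, 0, -0.018, 0, 0, 0]
    - [0, 0, -0.018, 0, 0, 0]

```text
time: 2.35
ee_pos: [0.6423, -0.027, 0.1139]
eef_rot: [[-0.066, 0.998, 0.0], [0.998, 0.066, -0.0], [-0.0, 0.0, -1.0]]
ft_force: [0.1, 1.0, 0.4]
grip_width: -0.0004
```

Emit:
send_rows:
  steps:
    - [0, 0, -0.001, 0, 0, 0]
    - [0, 0, -0.002, 0, 0, 0]
    - [0, 0, -0.002, 0, 0, 0]

```text
time: 2.65
ee_pos: [0.6422, -0.0272, 0.1115]
eef_rot: [[-0.065, 0.998, -0.0], [0.998, 0.065, 0.0], [0.0, -0.0, -1.0]]
ft_force: [0.2, 0.3, 0.1]
grip_width: 0.0001
```

Emit:
send_rows:
  steps:
    - [0, 0, -0.001, 0, 0, 0]
    - [0, 0, -0.001, 0, 0, 0]

```text
time: 2.85
ee_pos: [0.6422, -0.0272, 0.1105]
eef_rot: [[-0.065, 0.998, -0.0], [0.998, 0.065, 0.0], [0.0, -0.0, -1.0]]
ft_force: [0.3, -0.5, -0.5]
grip_width: 0.0002
```

Emit:
send_rows:
  steps:
    - [0, 0, -0.001, 0, 0, 0]
    - [0, 0, -0.001, 0, 0, 0]

```text
time: 3.05
ee_pos: [0.6422, -0.0272, 0.1095]
eef_rot: [[-0.065, 0.998, -0.0], [0.998, 0.065, 0.0], [0.0, -0.0, -1.0]]
ft_force: [-0.1, -0.5, 0.3]
grip_width: 0.0001
```

Emit:
send_rows:
  steps:
    - [0, 0, -0.001, 0, 0, 0]
    - [0, 0, -0.001, 0, 0, 0]

```text
time: 3.25
ee_pos: [0.6422, -0.0272, 0.1085]
eef_rot: [[-0.066, 0.998, -0.0], [0.998, 0.066, 0.0], [0.0, -0.0, -1.0]]
ft_force: [0.1, -0.5, 0.3]
grip_width: 0.0001
```

```bash
python3 - <<'E'
from plant import ctrl
import cv2
a=ctrl.capture("wrist")["img"];cv2.imwrite("pics/w1.png",a)
a=ctrl.capture("scene")["img"][170:300,260:400];cv2.imwrite("pics/s1.png",cv2.resize(a,None,fx=4,fy=4))
print(ctrl.state()["ft_force"])
E
```

```text
[ 0.54529095  0.49213659 -0.12299472]
```

View pics/w1.png

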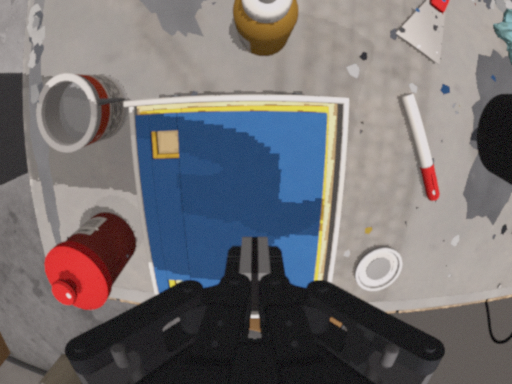

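View pics/s1.png

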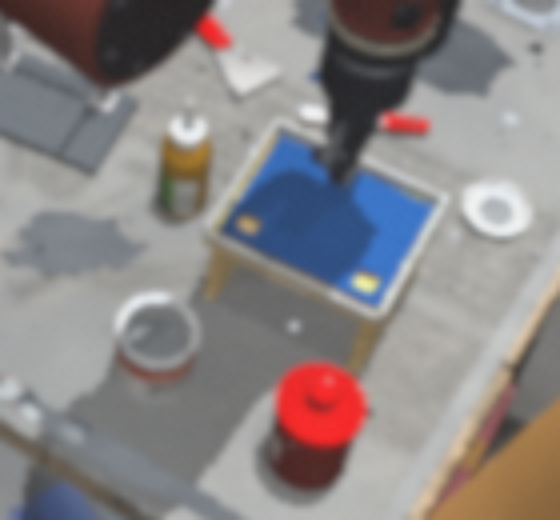

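The shut fingertips, at (255,245) in the wrist view, are just over the blue panel, with no contact yet. I'll keep lowering.

Emit:
send_rows:
  steps:
    - [0, 0, -0.001, 0, 0, 0]
    - [0, 0, -0.001, 0, 0, 0]

```text
time: 3.55
ee_pos: [0.6422, -0.0271, 0.1075]
eef_rot: [[-0.065, 0.998, -0.0], [0.998, 0.065, 0.0], [0.0, -0.0, -1.0]]
ft_force: [0.4, -0.9, -0.6]
grip_width: 0.0003
```

Emit:
send_rows:
  steps:
    - [0, 0, -0.001, 0, 0, 0]
    - [0, 0, -0.001, 0, 0, 0]

```text
time: 3.75
ee_pos: [0.6422, -0.0272, 0.1064]
eef_rot: [[-0.065, 0.998, -0.0], [0.998, 0.065, 0.0], [0.0, -0.0, -1.0]]
ft_force: [-0.3, -0.1, -0.2]
grip_width: -0.0001
```

Emit:
send_rows:
  steps:
    - [0, 0, -0.001, 0, 0, 0]
    - [0, 0, -0.001, 0, 0, 0]

```text
time: 3.95
ee_pos: [0.6422, -0.0272, 0.1055]
eef_rot: [[-0.065, 0.998, -0.0], [0.998, 0.065, 0.0], [0.0, -0.0, -1.0]]
ft_force: [-0.1, -0.1, 0.2]
grip_width: 0.0002
```

Emit:
send_rows:
  steps:
    - [0, 0, -0.001, 0, 0, 0]
    - [0, 0, -0.001, 0, 0, 0]

```text
time: 4.15
ee_pos: [0.6422, -0.0271, 0.1045]
eef_rot: [[-0.065, 0.998, -0.0], [0.998, 0.065, 0.0], [0.0, -0.0, -1.0]]
ft_force: [-0.1, -0.2, -0.9]
grip_width: -0.0001
```

```bash
python3 - <<'E'
from plant import ctrl
import cv2
a=ctrl.capture("wrist")["img"][200:300,200:310];cv2.imwrite("pics/w2.png",cv2.resize(a,None,fx=5,fy=5))
a=ctrl.capture("scene")["img"][180:260,300:400];cv2.imwrite("pics/s2.png",cv2.resize(a,None,fx=6,fy=6))
print(ctrl.state()["ft_force"])
E
```

```text
[ 0.30909419 -0.58376373 -0.56941514]
```

View pics/w2.png

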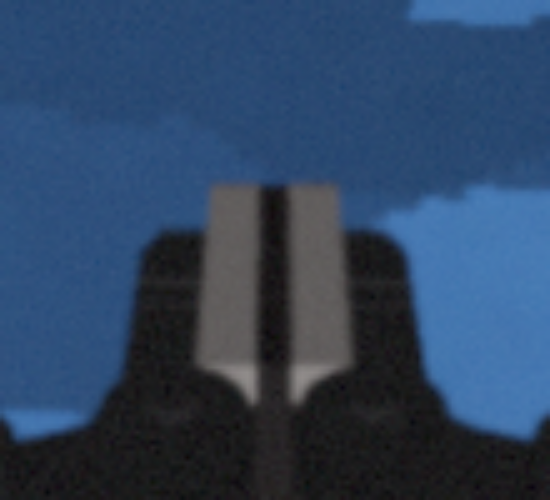

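View pics/s2.png

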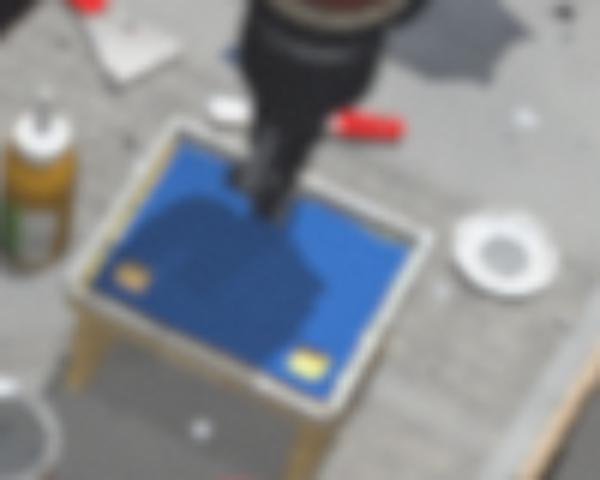

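```bash
python3 - <<'E'
from h import *
from plant import ctrl
S=dict(np.load("pics/scene0.npz"))
for z in(.1045,.112,.12): print(z,proj(S,[.6422,-.0271,z]))
W=ctrl.capture("wrist")
def fish(c,X):
    p=c["R"]@X+c["t"];th=np.arctan2(np.hypot(p[0],p[1]),p[2]);k=c["intrinsics"];r=k[0,0]*th
    return k[:2,2]+r*p[:2]/np.hypot(p[0],p[1])
# tips seen at rows 200+185/5=237, cols 200+210/5..; 
for X in ([.6422,-.0271,.1045],[.6422,-.0271,.112],[.6422,-.0271,.1235]): print(fish(W,np.array(X)))
# left hole in wrist image vs predicted
for X in ([.5835,.0228,.112],[.5544,.0489,.106],[.6969,.0593,.114]): print("obj",fish(W,np.array(X)))
print(-W["R"].T@W["t"], ctrl.state()["ft_force"])
E
```

```text
0.1045 [342.8961 221.7545]
0.112 [343.2122 220.4938]
0.12 [343.552  219.1384]
[254.5068 220.1253]
[254.5139 224.8318]
[254.5258 232.7204]
obj [164.8212 144.5462]
obj [125.7848 102.223 ]
obj [355.1212  98.168 ]
[0.6367 0.0556 0.2883] [-0.2245 -1.1647  0.4796]
```

```bash
python3 - <<'E'
from h import *
from plant import ctrl
W=ctrl.capture("wrist")
def fish(c,X):
    p=c["R"]@X+c["t"];th=np.arctan2(np.hypot(p[0],p[1]),p[2]);k=c["intrinsics"];r=k[0,0]*th
    return k[:2,2]+r*p[:2]/np.hypot(p[0],p[1])
for z in(.1,.1045,.108,.112,.116): print(z,fish(W,np.array([.6422,-.0161,z])),fish(W,np.array([.6422,-.0271,z])))
S=dict(np.load("pics/scene0.npz"))
for z in(.1045,.112,.12): print(z,proj(S,[.6422,-.0161,z]),proj(S,[.6422,-.0381,z]))
print(ctrl.state()["ft_force"],ctrl.state()["time"],ctrl.state()["tau"])
E
```

```text
0.1 [255.5224 202.5971] [254.4667 217.4252]
0.1045 [255.5488 205.015 ] [254.4704 220.0982]
0.108 [255.57   206.9678] [254.4733 222.2536]
0.112 [255.5952 209.2812] [254.4768 224.8032]
0.116 [255.6213 211.6864] [254.4804 227.4493]
0.1045 [340.1108 220.2373] [345.696  223.2797]
0.112 [340.4154 218.9742] [346.0237 222.0215]
0.12 [340.7429 217.6161] [346.376  220.6688]
[-1.055  -0.042   1.1096] 4.35 [  0.0016 -70.8443  32.2882   0.0024  -0.0002   0.    ]
```

Both views put the visible fingertips about 20 mm above the nominal TCP, so I'll lower further and watch the force.

Emit:
send_rows:
  steps:
    - [0, 0, -0.001, 0, 0, 0]
    - [0, 0, -0.002, 0, 0, 0]
    - [0, 0, -0.003, 0, 0, 0]
    - [0, 0, -0.003, 0, 0, 0]

```text
time: 4.75
ee_pos: [0.6421, -0.0271, 0.1014]
eef_rot: [[-0.065, 0.998, -0.0], [0.998, 0.065, 0.0], [0.0, -0.0, -1.0]]
ft_force: [-0.7, -0.0, -0.2]
grip_width: 0.0
```

Emit:
send_rows:
  steps:
    - [0, 0, -0.001, 0, 0, 0]
    - [0, 0, -0.002, 0, 0, 0]
    - [0, 0, -0.002, 0, 0, 0]

```text
time: 5.05
ee_pos: [0.6421, -0.0272, 0.0994]
eef_rot: [[-0.065, 0.998, -0.0], [0.998, 0.065, 0.0], [0.0, -0.0, -1.0]]
ft_force: [0.2, 0.0, -0.8]
grip_width: -0.0003
```

```bash
python3 - <<'E'
from plant import ctrl
import cv2
a=ctrl.capture("wrist")["img"][180:300,200:310];cv2.imwrite("pics/w3.png",cv2.resize(a,None,fx=5,fy=5))
a=ctrl.capture("scene")["img"][180:260,300:400];cv2.imwrite("pics/s3.png",cv2.resize(a,None,fx=6,fy=6))
E
```

```text
(no output)
```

View pics/w3.png

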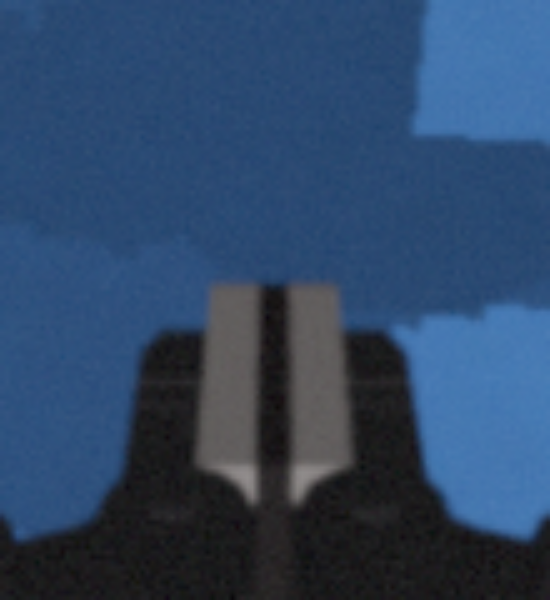

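View pics/s3.png

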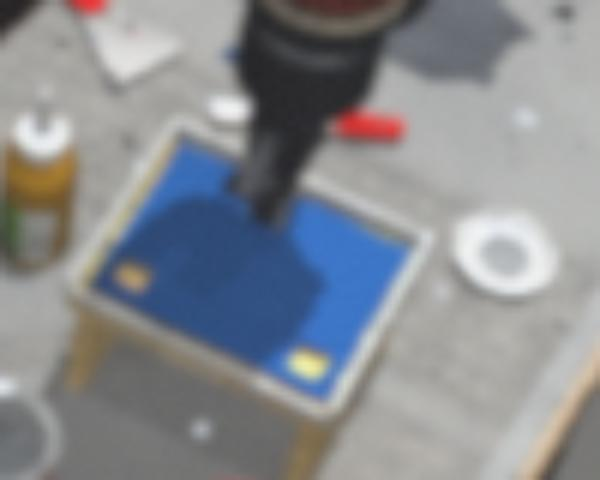

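Emit:
send_rows:
  steps:
    - [0, 0, -0.001, 0, 0, 0]
    - [0, 0, -0.002, 0, 0, 0]
    - [0, 0, -0.003, 0, 0, 0]
    - [0, 0, -0.003, 0, 0, 0]

```text
time: 5.55
ee_pos: [0.6421, -0.0272, 0.0964]
eef_rot: [[-0.065, 0.998, -0.0], [0.998, 0.065, 0.0], [0.0, -0.0, -1.0]]
ft_force: [1.4, -0.1, 0.4]
grip_width: 0.0001
```

Emit:
send_rows:
  steps:
    - [0, 0, -0.001, 0, 0, 0]
    - [0, 0, -0.002, 0, 0, 0]
    - [0, 0, -0.002, 0, 0, 0]

```text
time: 5.85
ee_pos: [0.6421, -0.0271, 0.0944]
eef_rot: [[-0.065, 0.998, -0.0], [0.998, 0.065, 0.0], [0.0, -0.0, -1.0]]
ft_force: [-0.7, -0.7, 0.1]
grip_width: 0.0
```

```bash
python3 - <<'E'
from plant import ctrl
import cv2
a=ctrl.capture("wrist")["img"];cv2.imwrite("pics/w4.png",a)
a=ctrl.capture("top")["img"][130:250,290:400];cv2.imwrite("pics/t4.png",cv2.resize(a,None,fx=5,fy=5))
E
```

```text
(no output)
```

View pics/w4.png

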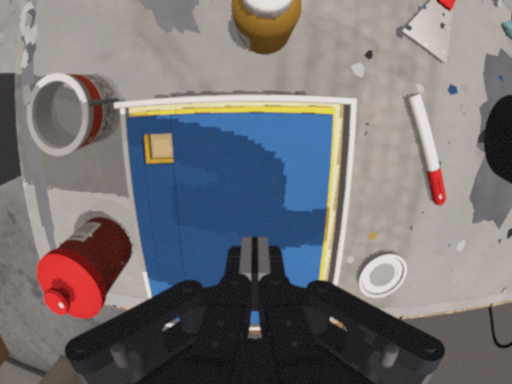

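View pics/t4.png

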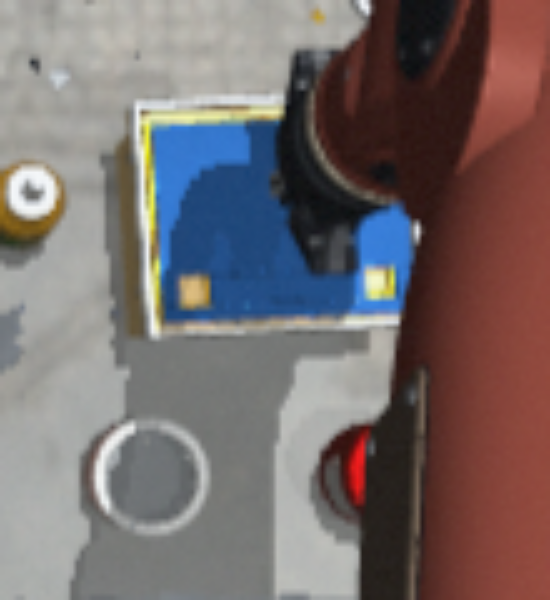

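Emit:
send_rows:
  steps:
    - [0, 0, -0.001, 0, 0, 0]
    - [0, 0, -0.002, 0, 0, 0]
    - [0, 0, -0.002, 0, 0, 0]

```text
time: 6.25
ee_pos: [0.6421, -0.0272, 0.0924]
eef_rot: [[-0.066, 0.998, -0.0], [0.998, 0.066, 0.0], [0.0, -0.0, -1.0]]
ft_force: [-0.1, -0.4, 0.1]
grip_width: -0.0004
```

Emit:
send_rows:
  steps:
    - [0, 0, -0.001, 0, 0, 0]
    - [0, 0, -0.002, 0, 0, 0]
    - [0, 0, -0.002, 0, 0, 0]

```text
time: 6.55
ee_pos: [0.6422, -0.0271, 0.0904]
eef_rot: [[-0.065, 0.998, -0.0], [0.998, 0.065, 0.0], [0.0, -0.0, -1.0]]
ft_force: [0.4, -0.2, 0.1]
grip_width: -0.0004
```

Emit:
send_rows:
  steps:
    - [0, 0, -0.001, 0, 0, 0]
    - [0, 0, -0.001, 0, 0, 0]

```text
time: 6.75
ee_pos: [0.6422, -0.0272, 0.0895]
eef_rot: [[-0.065, 0.998, -0.0], [0.998, 0.065, -0.0], [0.0, -0.0, -1.0]]
ft_force: [0.4, -0.1, 0.1]
grip_width: -0.0
```

Emit:
send_rows:
  steps:
    - [0, 0, -0.001, 0, 0, 0]
    - [0, 0, -0.001, 0, 0, 0]

```text
time: 6.95
ee_pos: [0.6422, -0.0272, 0.0885]
eef_rot: [[-0.065, 0.998, -0.0], [0.998, 0.065, 0.0], [0.0, -0.0, -1.0]]
ft_force: [-0.4, 0.5, -0.7]
grip_width: -0.0002
```

Emit:
send_rows:
  steps:
    - [0, 0, -0.001, 0, 0, 0]
    - [0, 0, -0.001, 0, 0, 0]

```text
time: 7.15
ee_pos: [0.6422, -0.0272, 0.0875]
eef_rot: [[-0.065, 0.998, -0.0], [0.998, 0.065, 0.0], [0.0, -0.0, -1.0]]
ft_force: [-0.2, -0.3, 0.6]
grip_width: 0.0002
```

```bash
python3 - <<'E'
from h import *
from plant import ctrl
W=ctrl.capture("wrist");S=ctrl.capture("scene")
k=W["intrinsics"];uv=np.array([254.5,236.5])-k[:2,2];r=np.hypot(*uv);th=r/k[0,0]
d=W["R"].T@np.array([*(np.sin(th)*uv/r),np.cos(th)]);o=-W["R"].T@W["t"]
for z in(.09,.1,.112,.12,.13): print(o+d*(z-o[2])/d[2])
st=ctrl.state();print(st["ee_pos"])
a=S["img"][180:260,300:400];a=cv2.resize(a,None,fx=6,fy=6)
for z in (.1,.112,.125):
    X=o+d*(z-o[2])/d[2];p=(proj(S,X)-[300,180]+.5)*6;cv2.circle(a,tuple(int(v) for v in p),2,(0,255,255),-1)
cv2.imwrite("pics/s5.png",a)
E
```

```text
[ 0.6429 -0.0382  0.09  ]
[ 0.6425 -0.033   0.1   ]
[ 0.6421 -0.0268  0.112 ]
[ 0.6418 -0.0227  0.12  ]
[ 0.6415 -0.0175  0.13  ]
[ 0.6422 -0.0272  0.0876]
```

View pics/s5.png

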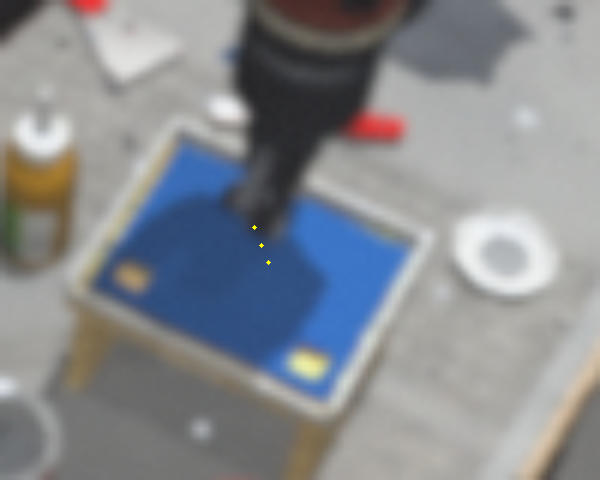

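Triangulating wrist and scene views puts the tips near z≈0.127, about 40 mm above the reported TCP. I expect contact near a reported z of 0.072.

Emit:
send_rows:
  steps:
    - [0, 0, -0.003, 0, 0, 0]
    - [0, 0, -0.006, 0, 0, 0]
    - [0, 0, -0.008, 0, 0, 0]
    - [0, 0, -0.008, 0, 0, 0]

```text
time: 7.65
ee_pos: [0.6419, -0.0271, 0.0791]
eef_rot: [[-0.065, 0.998, -0.001], [0.998, 0.065, 0.0], [0.0, -0.001, -1.0]]
ft_force: [1.0, -1.4, -0.2]
grip_width: -0.0002
```

Emit:
send_rows:
  steps:
    - [0, 0, -0.001, 0, 0, 0]
    - [0, 0, -0.002, 0, 0, 0]
    - [0, 0, -0.002, 0, 0, 0]

```text
time: 7.95
ee_pos: [0.6422, -0.0272, 0.0775]
eef_rot: [[-0.065, 0.998, -0.0], [0.998, 0.065, 0.0], [0.0, -0.0, -1.0]]
ft_force: [0.1, -0.9, -0.2]
grip_width: 0.0001
```

Emit:
send_rows:
  steps:
    - [0, 0, -0.001, 0, 0, 0]
    - [0, 0, -0.0015, 0, 0, 0]
    - [0, 0, -0.0015, 0, 0, 0]

```text
time: 8.25
ee_pos: [0.6422, -0.0271, 0.076]
eef_rot: [[-0.065, 0.998, -0.0], [0.998, 0.065, 0.0], [0.0, -0.0, -1.0]]
ft_force: [0.4, -0.0, -0.7]
grip_width: 0.0002
```

Emit:
send_rows:
  steps:
    - [0, 0, -0.001, 0, 0, 0]
    - [0, 0, -0.001, 0, 0, 0]

```text
time: 8.45
ee_pos: [0.6422, -0.0272, 0.075]
eef_rot: [[-0.065, 0.998, -0.0], [0.998, 0.065, 0.0], [0.0, -0.0, -1.0]]
ft_force: [-0.0, -1.0, 0.0]
grip_width: -0.0001
```

Emit:
send_rows:
  steps:
    - [0, 0, -0.001, 0, 0, 0]
    - [0, 0, -0.001, 0, 0, 0]

```text
time: 8.65
ee_pos: [0.6422, -0.0271, 0.074]
eef_rot: [[-0.066, 0.998, -0.0], [0.998, 0.066, 0.0], [0.0, -0.0, -1.0]]
ft_force: [0.2, 0.4, -0.1]
grip_width: 0.0
```

```bash
python3 - <<'E'
from plant import ctrl
import cv2
a=ctrl.capture("wrist")["img"][130:300,130:350];cv2.imwrite("pics/w6.png",cv2.resize(a,None,fx=3,fy=3))
a=ctrl.capture("scene")["img"][180:260,300:400];cv2.imwrite("pics/s6.png",cv2.resize(a,None,fx=6,fy=6))
E
```

```text
(no output)
```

View pics/w6.png

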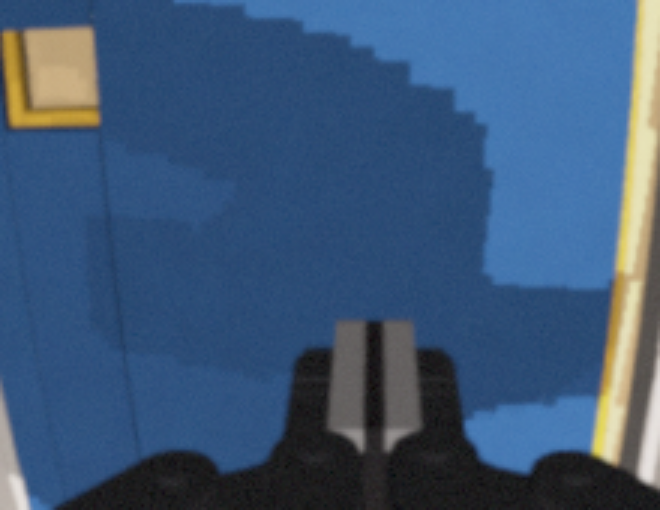

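View pics/s6.png

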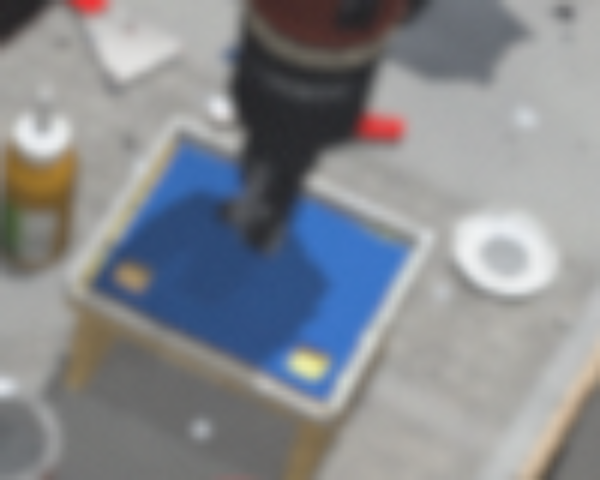

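Emit:
send_rows:
  steps:
    - [0, 0, -0.001, 0, 0, 0]
    - [0, 0, -0.001, 0, 0, 0]

```text
time: 8.95
ee_pos: [0.6422, -0.0272, 0.073]
eef_rot: [[-0.065, 0.998, -0.0], [0.998, 0.065, 0.0], [0.0, -0.0, -1.0]]
ft_force: [0.3, -0.0, 0.3]
grip_width: 0.0001
```

Emit:
send_rows:
  steps:
    - [0, 0, -0.001, 0, 0, 0]
    - [0, 0, -0.001, 0, 0, 0]

```text
time: 9.15
ee_pos: [0.6423, -0.0272, 0.0724]
eef_rot: [[-0.065, 0.998, 0.0], [0.998, 0.065, -0.0], [-0.0, 0.0, -1.0]]
ft_force: [-0.5, 1.0, 3.6]
grip_width: 0.0001
```

Emit:
send_rows:
  steps:
    - [0, 0, -0.001, 0, 0, 0]
    - [0, 0, -0.001, 0, 0, 0]

```text
time: 9.35
ee_pos: [0.6424, -0.0272, 0.0724]
eef_rot: [[-0.066, 0.998, 0.001], [0.998, 0.066, -0.0], [-0.0, 0.001, -1.0]]
ft_force: [-4.9, 0.6, 12.3]
grip_width: 0.0004
```

Contact at a reported z of 0.0726, so the tips sit 39 mm short of the reported TCP along z. I'll ease the press slightly and drag.

Emit:
send_rows:
  steps:
    - [0, 0, 0.0004, 0, 0, 0]
    - [-0.003, -0.0002, 0.0004, 0, 0, 0]
    - [-0.007, -0.0005, 0.0004, 0, 0, 0]
    - [-0.011, -0.0007, 0.0004, 0, 0, 0]
    - [-0.015, -0.001, 0.0004, 0, 0, 0]
    - [-0.015, -0.001, 0.0004, 0, 0, 0]

```text
time: 9.95
ee_pos: [0.628, -0.0283, 0.0724]
eef_rot: [[-0.065, 0.998, 0.002], [0.998, 0.065, -0.0], [-0.0, 0.002, -1.0]]
ft_force: [0.9, -0.1, 7.2]
grip_width: 0.0
```

```bash
cat > pan.py <<'E'
from h import *
from plant import ctrl
def look(tag,z=.112):
    W=ctrl.capture("wrist");S=ctrl.capture("scene");T=ctrl.capture("top")
    for n,c in(("w",W),("s",S),("t",T)): np.savez(f"pics/{tag}{n}.npz",**c);cv2.imwrite(f"pics/{tag}{n}.png",c["img"])
    return W,S,T
E
python3 - <<'E'
from pan import *
W,S,T=look("a")
a=S["img"][170:290,290:400];cv2.imwrite("pics/a_s.png",cv2.resize(a,None,fx=5,fy=5))
E
```

```text
(no output)
```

View pics/a_s.png

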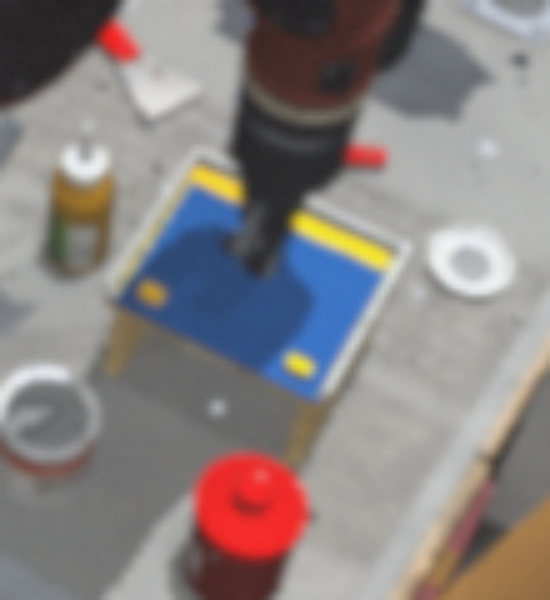

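View pics/aw.png

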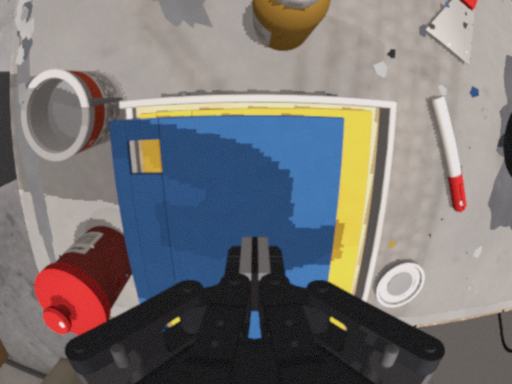

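The blue panel follows the fingers (rear yellow strip visible at (300,215) in the scene view), and yellow stays put. Continuing.

Emit:
send_rows:
  steps:
    - [-0.004, -0.0003, 0, 0, 0, 0]
    - [-0.008, -0.0005, 0, 0, 0, 0]
    - [-0.012, -0.0008, 0, 0, 0, 0]
    - [-0.016, -0.001, 0, 0, 0, 0]
    - [-0.02, -0.0013, 0, 0, 0, 0]
    - [-0.024, -0.0015, 0, 0, 0, 0]
    - [-0.028, -0.0018, 0, 0, 0, 0]
    - [-0.0315, -0.002, 0, 0, 0, 0]
    - [-0.0315, -0.002, 0, 0, 0, 0]

```text
time: 11.0
ee_pos: [0.5965, -0.0304, 0.0724]
eef_rot: [[-0.065, 0.998, 0.002], [0.998, 0.065, -0.0], [-0.001, 0.002, -1.0]]
ft_force: [0.0, 0.6, 6.4]
grip_width: 0.0003
```

```bash
python3 - <<'E'
from pan import *
W,S,T=look("b")
a=S["img"][170:290,290:400];cv2.imwrite("pics/b_s.png",cv2.resize(a,None,fx=5,fy=5))
m=mask(S["img"],(100,120,60),(125,255,255));m[:190]=0;m[280:]=0;m[:,:290]=0;m[:,400:]=0
cs,_=cv2.findContours(m,cv2.RETR_EXTERNAL,cv2.CHAIN_APPROX_NONE);k=max(cs,key=cv2.contourArea)
P=np.array([onz(S,p[0],.112)[:2] for p in k],np.float32);r=cv2.minAreaRect(P);print(r,cv2.boxPoints(r))
E
```

```text
((0.5772603750228882, -0.03331918269395828), (0.1144680306315422, 0.14437860250473022), 4.2015204429626465) [[ 0.5149  0.0345]
 [ 0.5255 -0.1095]
 [ 0.6396 -0.1011]
 [ 0.6291  0.0429]]
```

View pics/b_s.png

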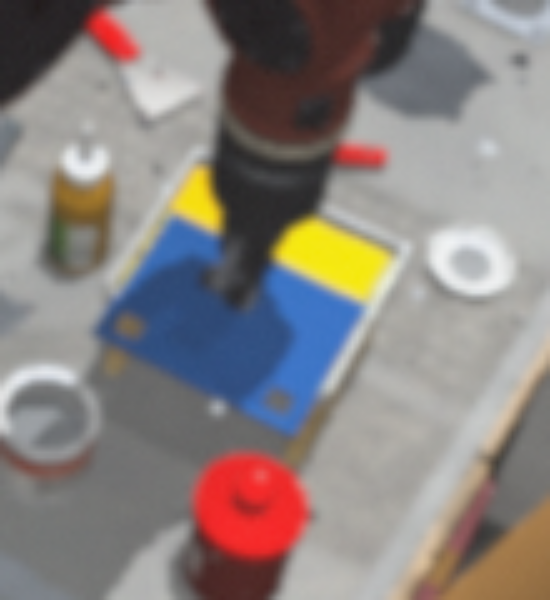

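View pics/bw.png

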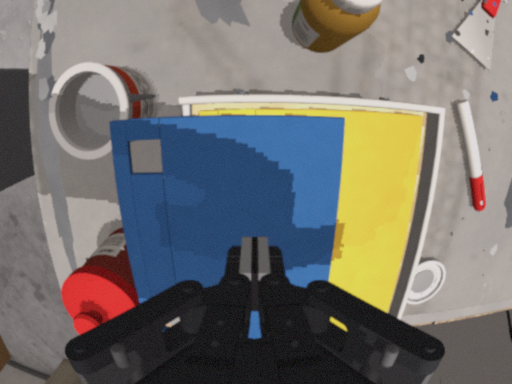

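The overhang is now about 40 mm (front edge at x≈0.520, tray front at 0.5605), and yellow stayed. I'll lift off, square the yaw and pitch the tool toward horizontal, well back and high.

Emit:
send_rows:
  steps:
    - [0, 0, 0.02, 0, 0, 0]
    - [0, 0, 0.06, 0, 0, 0]
    - [-0.03, 0, 0.1, 0, 0, -3.75]
    - [-0.06, 0.003, 0.14, 0, 0, -3.75]
    - [-0.1, 0.005, 0.18, 0, 0, -3.75]
    - [-0.13, 0.008, 0.2, 0, 0, -3.75]
    - [-0.13, 0.008, 0.2, 0, 0, -3.75]
  hand: 1

```text
time: 11.85
ee_pos: [0.4639, -0.0219, 0.2752]
eef_rot: [[-0.0, 1.0, 0.004], [1.0, 0.0, -0.001], [-0.001, 0.004, -1.0]]
ft_force: [-0.7, -0.6, 0.0]
grip_width: 0.0852
```

Emit:
send_rows:
  steps:
    - [0, 0, 0, 0, -8.5, 0]
    - [0, 0, 0, 0, -17, 0]
    - [0, 0, 0, 0, -25.5, 0]
    - [0, 0, 0, 0, -34, 0]
    - [0, 0, 0, 0, -42.5, 0]
    - [0, 0, 0, 0, -51, 0]
    - [0, 0, 0, 0, -59.5, 0]
    - [0, 0, 0, 0, -68, 0]
    - [0, 0, 0, 0, -76.5, 0]
    - [0, 0, 0, 0, -85, 0]

```text
time: 12.85
ee_pos: [0.4308, -0.0266, 0.2718]
eef_rot: [[-0.047, 0.435, 0.899], [0.999, 0.006, 0.049], [0.016, 0.9, -0.435]]
ft_force: [0.1, -0.3, -0.0]
grip_width: 0.0857
```

```bash
python3 - <<'E'
from pan import *
W,S,T=look("c")
print(ctrl.state()["q"],ctrl.state()["eef_rot"])
E
```

```text
[-1.1077 -0.76   -1.2938  0.3427  0.9655  0.81  ] [[-0.0382  0.4376  0.8984]
 [ 0.9991  0.0019  0.0416]
 [ 0.0165  0.8992 -0.4373]]
```

View pics/cs.png

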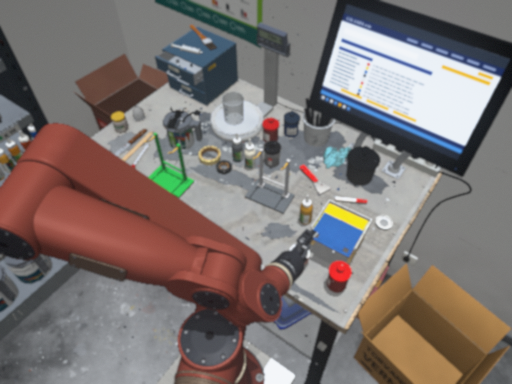

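View pics/ct.png

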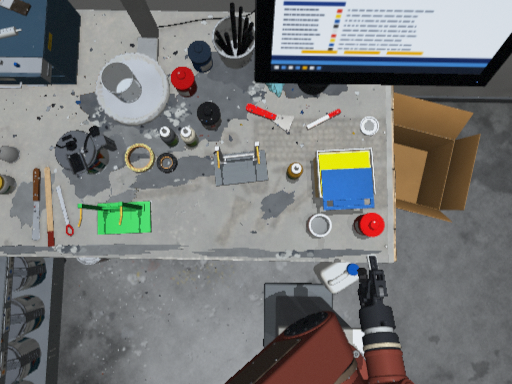

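View pics/cw.png

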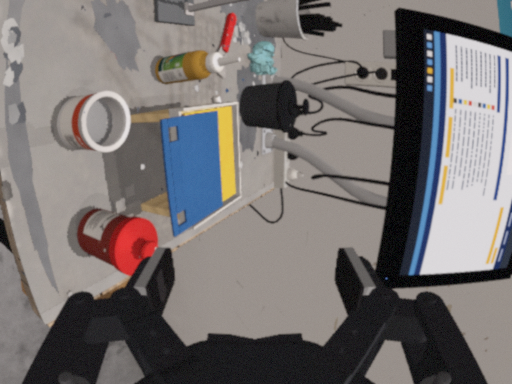

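```bash
python3 - <<'E'
from pan import *
T=dict(np.load("pics/ct.npz"));S=dict(np.load("pics/cs.npz"));W=dict(np.load("pics/cw.npz"))
st=ctrl.state();p=st["ee_pos"];R=st["eef_rot"];print(p,st["time"],st["q"])
for d in(0,.039,.06,.1): X=p-d*R[:,2];print(d,X,proj(T,X),proj(S,X))
print("wristcam",-W["R"].T@W["t"])
a=T["img"][220:384,300:440];b=S["img"][215:325,250:370]
cv2.imwrite("pics/c1.png",cv2.resize(a,None,fx=3.5,fy=3.5));cv2.imwrite("pics/c2.png",cv2.resize(b,None,fx=5,fy=5))
# wrist cam pos in tool frame, at start vs now
W0=dict(np.load("pics/wrist0.npz"));c0=-W0["R"].T@W0["t"]
R0=np.array([[-.893,.4501,-.0008],[.4501,.893,-.0011],[.0002,-.0013,-1]])
print(R0.T@(c0-[.236,.4684,.191]),R.T@(-W["R"].T@W["t"]-p))
E
```

```text
[ 0.4311 -0.0307  0.272 ] 13.0 [-1.1077 -0.76   -1.2938  0.3427  0.9655  0.81  ]
0 [ 0.4311 -0.0307  0.272 ] [362.2873 241.6501] [317.0134 237.1569]
0.039 [ 0.3961 -0.0323  0.2891] [364.9844 256.2011] [311.7025 242.5479]
0.06 [ 0.3772 -0.0332  0.2983] [366.4836 264.2898] [308.7272 245.568 ]
0.1 [ 0.3413 -0.0349  0.3158] [369.4354 280.2151] [302.8209 251.5633]
wristcam [0.2628 0.0472 0.3538]
[ 0.0831 -0.0001 -0.1838] [ 0.0856  0.     -0.1837]
```

View pics/c1.png

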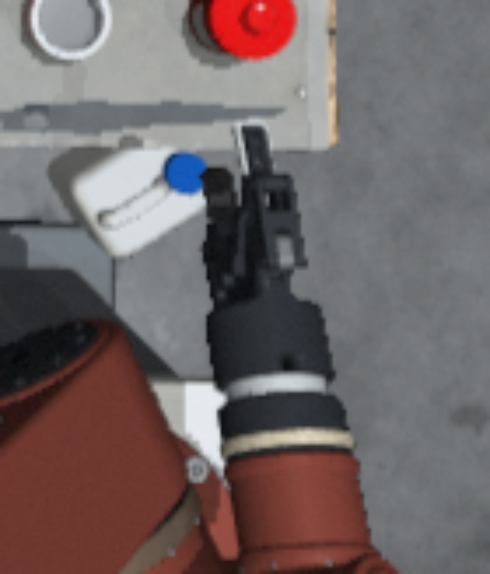

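View pics/c2.png

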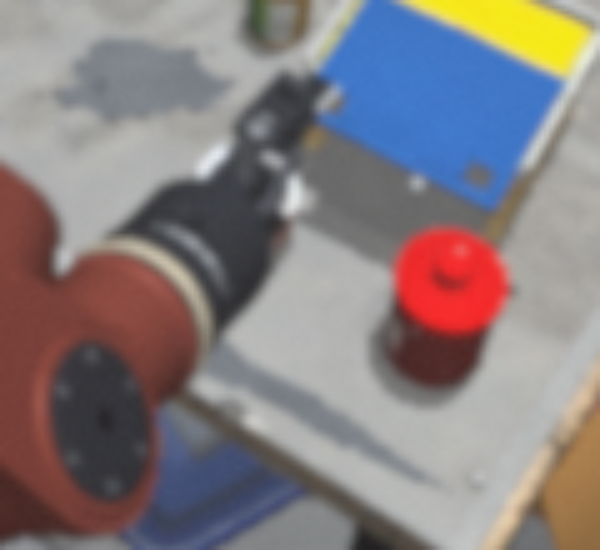

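Emit:
send_rows:
  steps:
    - [0.02, 0, 0.005, 0, 8, 0]
    - [0.05, 0, 0.01, 0, 16, 0]
    - [0.08, 0, 0.02, 0, 24, 0]
    - [0.1, 0, 0.03, 0, 32, 0]
    - [0.12, 0, 0.03, 0, 40, 0]
    - [0.12, 0, 0.03, 0, 48, 0]
    - [0.12, 0, 0.03, 0, 56, 0]
    - [0.12, 0, 0.03, 0, 64, 0]
    - [0.12, 0, 0.03, 0, 64, 0]
    - [0.12, 0, 0.03, 0, 64, 0]

```text
time: 14.0
ee_pos: [0.5556, -0.0241, 0.2992]
eef_rot: [[-0.011, 1.0, -0.004], [0.999, 0.011, 0.044], [0.044, -0.004, -0.999]]
ft_force: [0.2, -0.7, -0.6]
grip_width: 0.0852
```

```bash
python3 - <<'E'
from pan import *
s=ctrl.state();print(s["q"],s["ee_pos"],s["eef_rot"],s["joint_velocities"],s["time"])
E
```

```text
[-0.2029  0.3303  0.1809  1.4346  0.0424  1.3565] [ 0.5556 -0.0241  0.2992] [[-0.011   0.9999 -0.0043]
 [ 0.999   0.0112  0.0442]
 [ 0.0442 -0.0039 -0.999 ]] [ 0.0572  0.3519  0.5047  0.515  -0.0838  0.053 ] 14.0
```

Emit:
send_rows:
  steps:
    - [0.02, 0, 0.01, 0, -8, 0]
    - [0.04, 0, 0.02, 0, -16, 0]
    - [0.06, 0, 0.03, 0, -24, 0]
    - [0.08, 0, 0.03, 0, -32, 0]
    - [0.1, 0, 0.03, 0, -40, 0]
    - [0.1, 0, 0.03, 0, -48, 0]
    - [0.1, 0, 0.03, 0, -56, 0]
    - [0.1, 0, 0.03, 0, -64, 0]
    - [0.1, 0, 0.03, 0, -72, 0]
    - [0.1, 0, 0.03, 0, -72, 0]

```text
time: 15.0
ee_pos: [0.6565, -0.0247, 0.3305]
eef_rot: [[-0.05, 0.362, 0.931], [0.999, 0.003, 0.052], [0.016, 0.932, -0.362]]
ft_force: [1.4, 0.1, -0.0]
grip_width: 0.0855
```

```bash
python3 - <<'E'
from pan import *
s=ctrl.state();print(s["q"],s["ee_pos"],s["eef_rot"],s["joint_velocities"],s["time"])
E
```

```text
[-0.3653 -0.1006 -1.1176 -0.6151  0.391   1.4271] [ 0.6565 -0.0247  0.3305] [[-0.0496  0.362   0.9308]
 [ 0.9986  0.0033  0.052 ]
 [ 0.0158  0.9322 -0.3617]] [-0.1279  0.5015 -0.8983 -2.1932  0.2283  0.2085] 15.0
```

```bash
cat > kin.py <<'E'
import numpy as np
from scipy.optimize import least_squares
from scipy.spatial.transform import Rotation as Ro
A=np.array
D=[([.9647,.2913,-.1541,1.1267,0,1.4315],[.236,.4684,.191],[[-.893,.4501,-.0008],[.4501,.893,-.0011],[.0002,-.0013,-1]]),
([-1.1077,-.76,-1.2938,.3427,.9655,.81],[.4311,-.0307,.272],[[-.0382,.4376,.8984],[.9991,.0019,.0416],[.0165,.8992,-.4373]]),
([-.2029,.3303,.1809,1.4346,.0424,1.3565],[.5556,-.0241,.2992],[[-.011,.9999,-.0043],[.999,.0112,.0442],[.0442,-.0039,-.999]]),
([-.3653,-.1006,-1.1176,-.6151,.391,1.4271],[.6565,-.0247,.3305],[[-.0496,.362,.9308],[.9986,.0033,.052],[.0158,.9322,-.3617]])]
ax=lambda s,a:Ro.from_euler(s,a).as_matrix()
def fk(q,p):
    a,h,L1,L2,b,ex,ey,ez,f=p
    R=ax('z',q[0]);x=R@A([a,0,h]);R=R@ax('y',q[1]);x=x+R@A([0,0,L1]);R=R@ax('y',-q[2]);x=x+R@A([L2,0,b])
    R=R@ax('y',q[3]);x=x+R@A([ex,ey,ez]);R=R@ax('z',q[4]);x=x+R@A([f,0,0])
    # tool z along x; 
    R=R@ax('x',-q[5]*SG)@M
    return x,R
SG=1
M=A([[0,0,1],[0,1,0],[-1,0,0]],float)
if __name__=="__main__":
    np.set_printoptions(precision=4,suppress=True)
    for q,x,R in D:
        for SG in(1,-1):
            print(SG,(fk(q,np.zeros(9))[1].T@A(R)).round(3).tolist())
    fun=lambda p:np.concatenate([fk(q,p)[0]-x for q,x,R in D]+[1e-3*(p-A([0,.3,.4,.4,0,.1,.08,0,.2]))])
    r=least_squares(fun,A([0,.3,.4,.4,0,.1,.08,0,.2]));print(r.x,r.fun[:12])
E
python3 kin.py
```

```text
1 [[-0.961, -0.275, -0.0], [0.275, -0.961, 0.0], [-0.0, 0.0, 1.0]]
-1 [[1.0, -0.0, 0.0], [0.0, 1.0, -0.0], [-0.0, 0.0, 1.0]]
1 [[-0.049, -0.999, -0.0], [0.999, -0.049, -0.0], [0.0, -0.0, 1.0]]
-1 [[1.0, 0.0, -0.0], [-0.0, 1.0, 0.0], [0.0, -0.0, 1.0]]
1 [[-0.91, -0.416, -0.0], [0.416, -0.91, -0.0], [0.0, 0.0, 1.0]]
-1 [[1.0, -0.0, 0.0], [0.0, 1.0, 0.0], [0.0, 0.0, 1.0]]
1 [[-0.959, -0.283, 0.0], [0.283, -0.959, 0.0], [0.0, 0.0, 1.0]]
-1 [[1.0, -0.0, -0.0], [0.0, 1.0, -0.0], [0.0, 0.0, 1.0]]
[-0.0002  0.2981  0.5098  0.3856  0.0599  0.1197  0.0729 -0.      0.3637] [-0.  0.  0. -0. -0. -0. -0. -0.  0.  0.  0.  0.]
```

```bash
cat >> kin.py <<'E'
P=A([-0.0002,0.2981,0.5098,0.3856,0.0599,0.1197,0.0729,0,0.3637])
lo=A([-2.52,-.91,-1.3,-1.96,-1.52,-3.14]);hi=A([2.52,1.74,1.37,2.02,1.47,3.14])
SG=-1
def refit():
    fun=lambda p:np.concatenate([fk(q,p)[0]-x for q,x,R in D]+[1e-4*(p-P)])
    return least_squares(fun,P).x
def ik(x,R,q0):
    def g(q):
        X,Rr=fk(q,P);return np.r_[(X-x)*5,Ro.from_matrix(Rr.T@R).as_rotvec()]
    r=least_squares(g,np.clip(q0,lo+1e-3,hi-1e-3),bounds=(lo,hi));return r.x,np.abs(r.fun).max()
def Rt(yaw,pitch,roll=0): # pitch deg down; 0 = horizontal forward; 90=down
    R=ax('z',np.radians(yaw))@ax('y',np.radians(pitch))
    z=R[:,0];y=R[:,2];return np.c_[np.cross(y,z),y,z]
E
python3 - <<'E'
import sys;sys.argv=['x']
import kin;from kin import *
np.set_printoptions(precision=3,suppress=True)
kin.P=refit();print(kin.P)
q0=[-.36,-.1,-1.1,-.6,.39,1.43]
for x in(.45,.5,.55,.57,.59,.62):
  for z in(.11,.16,.25): 
    for pt in(0,10,20):
      for yaw in (0,):
        q,e=ik([x,-.024,z],Rt(yaw,pt),q0);print(x,z,pt,q,round(e,4), "OK" if e<1e-3 else "")
E
```

```text
[-0.     0.298  0.51   0.386  0.06   0.12   0.073 -0.     0.364]
0.45 0.11 0 [-1.681  1.719 -1.283  0.139  1.47  -1.571] 0.0753 
0.45 0.11 10 [-1.649  1.583 -1.3    0.077  1.453 -1.386] 0.1532 
0.45 0.11 20 [-1.577  1.143 -1.3    0.119  1.337 -0.959] 0.2167 
0.45 0.16 0 [-1.669  1.705 -1.3    0.402  1.47  -1.835] 0.0772 
0.45 0.16 10 [-1.608  1.473 -1.3    0.383  1.47  -1.58 ] 0.1758 
0.45 0.16 20 [-1.327  0.158 -1.3    0.244  1.189 -0.036] 0.2748 
0.45 0.25 0 [-1.555  1.74  -1.3    1.073  1.47  -2.543] 0.0832 
0.45 0.25 10 [-1.483  0.072 -1.3    0.683  1.343 -0.459] 0.1911 
0.45 0.25 20 [-1.083 -0.634 -1.3    0.248  0.982  0.787] 0.108 
0.5 0.11 0 [-1.688  1.74  -1.3    0.079  1.47  -1.549] 0.3228 
0.5 0.11 10 [-1.688  1.74  -1.3    0.052  1.47  -1.523] 0.3229 
0.5 0.11 20 [-0.867  0.186 -1.3   -0.453  0.903  0.792] 0.272 
0.5 0.16 0 [-1.675  1.74  -1.3    0.392  1.47  -1.859] 0.3251 
0.5 0.16 10 [-1.376  0.826 -1.3    0.09   1.47  -0.615] 0.255 
0.5 0.16 20 [-0.719 -0.129 -1.3   -0.338  0.704  1.036] 0.2561 
0.5 0.25 0 [-1.528  1.74  -1.3    1.15   1.47  -2.621] 0.3183 
0.5 0.25 10
[... 1736 characters left out ...]
5 10 [-0.445 -0.034 -1.3   -0.816  0.46   1.376] 0.226 
0.59 0.25 20 [-0.391 -0.067 -1.3   -0.764  0.367  1.397] 0.0862 
0.62 0.11 0 [-0.636  1.027 -1.3   -1.96   0.87   1.316] 0.2625 
0.62 0.11 10 [-0.584  1.028 -1.3   -1.96   0.779  1.356] 0.2217 
0.62 0.11 20 [-0.364  0.499 -1.3   -1.246  0.361  1.379] 0.165 
0.62 0.16 0 [-0.648  0.947 -1.3   -1.96   0.91   1.367] 0.2798 
0.62 0.16 10 [-0.449  0.421 -1.3   -1.236  0.513  1.353] 0.2455 
0.62 0.16 20 [-0.352  0.315 -1.3   -1.097  0.339  1.397] 0.1368 
0.62 0.25 0 [-0.483  0.209 -1.3   -1.151  0.576  1.388] 0.2993 
0.62 0.25 10 [-0.385  0.109 -1.3   -1.019  0.396  1.424] 0.1843 
0.62 0.25 20 [-0.348  0.064 -1.3   -0.945  0.327  1.431] 0.0467
```

```bash
python3 - <<'E'
import kin;from kin import *
np.set_printoptions(precision=2,suppress=True)
kin.P=refit()
rng=np.random.default_rng(0)
g=A([.535,-.028,.11])
seeds=[rng.uniform(lo,hi) for _ in range(25)]
for off in(.039+.019,):
  for yaw in range(-100,101,10):
   for fl in(0,1):
    R=Rt(yaw,0)
    if fl: R=R@np.diag([-1,-1,1])
    best=[]
    for s in seeds:
        q,e=ik(g+off*R[:,2],R,s)
        if e<2e-3 and not any(np.allclose(q,b,atol=.05) for b in best): best.append(q)
    for b in best: print(off,yaw,fl,b,"margin",np.min(np.r_[b-lo,hi-b]).round(2))
E
```

```text
0.057999999999999996 -80 0 [ 0.38  1.26  0.02  1.91 -1.36 -1.57] margin 0.11
0.057999999999999996 -80 1 [ 0.38  1.26  0.02  1.91 -1.36  1.57] margin 0.11
0.057999999999999996 50 0 [-0.83  1.18 -0.37  1.6   1.44 -1.57] margin 0.03
0.057999999999999996 50 1 [-0.83  1.18 -0.37  1.6   1.44  1.57] margin 0.03
0.057999999999999996 60 0 [-0.81  1.2  -0.21  1.73  1.29 -1.57] margin 0.18
0.057999999999999996 60 1 [-0.81  1.2  -0.21  1.73  1.29  1.57] margin 0.18
0.057999999999999996 70 0 [-0.77  1.24 -0.04  1.86  1.15 -1.57] margin 0.16
0.057999999999999996 70 1 [-0.77  1.24 -0.04  1.86  1.15  1.57] margin 0.16
0.057999999999999996 80 0 [-0.72  1.29  0.13  1.98  1.02 -1.57] margin 0.04
0.057999999999999996 80 1 [-0.72  1.29  0.13  1.98  1.02  1.57] margin 0.04
```

```bash
python3 - <<'E'
import kin;from kin import *
np.set_printoptions(precision=2,suppress=True)
kin.P=refit()
rng=np.random.default_rng(1)
seeds=[A([-.4,.3,-1.25,-1,.4,1.4]),A([0,.3,-1.25,-1,.0,1.4]),A([.3,.3,-1.25,-1,-.4,1.4]),A([-.4,.9,-1.25,-1.7,.4,1.4])]+[rng.uniform(lo,hi) for _ in range(6)]
for g in(A([.53,-.028,.11]),A([.53,-.01,.11])):
  for yaw in range(-70,41,10):
    for pt in range(0,60,4):
        R=Rt(yaw,pt);ok=[]
        for s in seeds:
            q,e=ik(g+.058*R[:,2],R,s)
            if e<2e-3: ok.append(q)
        if ok: print(g[1],yaw,pt,ok[0],"margin",np.min(np.r_[ok[0]-lo,hi-ok[0]]).round(2));break
E
```

```text
-0.028 -70 0 [ 0.4   1.21 -0.16  1.77 -1.52 -1.57] margin 0.0
-0.028 -60 4 [ 0.39  1.02 -0.97 -1.49 -1.42  2.06] margin 0.1
-0.028 -50 8 [ 0.36  1.05 -1.12 -1.77 -1.21  1.95] margin 0.18
-0.028 -40 16 [ 0.27  0.96 -1.27 -1.75 -0.92  1.95] margin 0.03
-0.028 -30 32 [ 0.09  0.55 -1.3  -1.2  -0.51  1.93] margin 0.0
-0.028 -20 40 [-0.07  0.37 -1.27 -0.92 -0.21  1.75] margin 0.03
-0.028 -10 44 [-0.2   0.28 -1.24 -0.76  0.02  1.55] margin 0.06
-0.028 0 44 [-0.33  0.27 -1.24 -0.72  0.23  1.34] margin 0.06
-0.028 10 40 [-0.47  0.33 -1.27 -0.79  0.47  1.12] margin 0.03
-0.028 20 32 [-0.62  0.48 -1.28 -0.92  0.78  0.91] margin 0.02
-0.028 30 8 [-0.82  1.13 -1.29 -1.86  1.3   1.03] margin 0.01
-0.028 40 8 [-0.84  0.79 -1.   -0.45  1.43  0.24] margin 0.04
-0.01 -70 0 [ 0.43  1.22 -0.13  1.79 -1.49 -1.57] margin 0.03
-0.01 -60 4 [ 0.43  0.96 -0.93 -1.24 -1.46  2.22] margin 0.06
-0.01 -50 8 [ 0.4   1.02 -1.09 -1.66 -1.24  2.  ] margin 0.21
-0.01 -40 12 [ 0.34  1.06 -1.24 -1.9  -1.    1.91] margin 0.06
-0.01 -30 32 [ 0.15  0.54 -1.28 -1.14 -0.56  1.97] margin 0.02
-0.01 -20 40 [-0.01  0.36 -1.26 -0.9  -0.26  1.79] margin 0.04
-0.01 -10 44 [-0.14  0.28 -1.24 -0.75 -0.02  1.59] margin 0.06
-0.01 0 44 [-0.27  0.27 -1.25 -0.73  0.19  1.38] margin 0.05
-0.01 10 40 [-0.41  0.34 -1.28 -0.83  0.44  1.17] margin 0.02
-0.01 20 36 [-0.54  0.39 -1.25 -0.79  0.68  0.94] margin 0.05
-0.01 30 16 [-0.75  0.85 -1.3  -1.37  1.17  0.84] margin 0.0
-0.01 40 8 [-0.8   0.83 -1.09 -0.79  1.42  0.46] margin 0.05
```

```bash
python3 - <<'E'
from h import *
W=dict(np.load("pics/wrist0.npz"))
R0=np.array([[-.893,.4501,-.0008],[.4501,.893,-.0011],[.0002,-.0013,-1]]);p=np.array([.236,.4684,.191])
k=W["intrinsics"];o=R0.T@(-W["R"].T@W["t"]-p)
def f(uv,x):
    uv=np.array(uv)-k[:2,2];r=np.hypot(*uv);th=r/k[0,0];d=R0.T@W["R"].T@np.array([*(np.sin(th)*uv/r),np.cos(th)])
    return o+d*(x-o[0])/d[0]
for x in(0,.011,.015):
  for n,uv in dict(shut_tip=(254,237),shut_padroot=(254,273),shut_shoulder=(230,247),shut_kn_out=(68,352),shut_kn_in=(190,283),open_tip=(150,248),open_tip_out=(172,252),open_kn=(60,300),open_kn2=(25,384)).items(): print(x,n,f(uv,x)*1000)
E
```

```text
0 shut_tip [  0.      -0.2495 -24.4424]
0 shut_padroot [  0.      -0.2422 -62.7774]
0 shut_shoulder [  0.     -13.8254 -36.8412]
0 shut_kn_out [   0.      -69.0709 -123.6052]
0 shut_kn_in [  0.     -30.1717 -72.1705]
0 open_tip [  0.     -60.279  -40.4848]
0 open_tip_out [  0.     -45.9476 -43.9556]
0 open_kn [  0.     -89.977  -94.9606]
0 open_kn2 [   0.      -78.5807 -143.6205]
0.011 shut_tip [ 11.      -0.2341 -45.5263]
0.011 shut_padroot [ 11.      -0.2277 -78.7886]
0.011 shut_shoulder [ 11.     -12.0135 -56.2844]
0.011 shut_kn_out [  11.      -59.9486 -131.5673]
0.011 shut_kn_in [ 11.     -26.1968 -86.9388]
0.011 open_tip [ 11.     -52.3201 -59.4459]
0.011 open_tip_out [ 11.     -39.8851 -62.4574]
0.011 open_kn [  11.      -78.0883 -106.7131]
0.011 open_kn2 [  11.     -68.2   -148.934]
0.015 shut_tip [ 15.      -0.2285 -53.1932]
0.015 shut_padroot [ 15.      -0.2224 -84.6108]
0.015 shut_shoulder [ 15.     -11.3547 -63.3547]
0.015 shut_kn_out [  15.      -56.6314 -134.4626]
0.015 shut_kn_in [ 15.     -24.7513 -92.309 ]
0.015 open_tip [ 15.     -49.426  -66.3408]
0.015 open_tip_out [ 15.     -37.6805 -69.1853]
0.015 open_kn [  15.      -73.7651 -110.9867]
0.015 open_kn2 [  15.      -64.4252 -150.8662]
```

```bash
python3 - <<'E'
import kin;from kin import *
np.set_printoptions(precision=3,suppress=True)
kin.P=refit()
rng=np.random.default_rng(1)
seeds=[A([-.4,.3,-1.25,-1,.4,1.4]),A([0,.3,-1.25,-1,.0,1.4]),A([.3,.3,-1.25,-1,-.4,1.4]),A([.4,.9,-1.,-1.7,-.9,1.9]),A([.3,.5,0,1,0,1.4])]+[rng.uniform(lo,hi) for _ in range(5)]
def show(n,x,R):
    ok=[]
    for s in seeds:
        q,e=ik(x,R,s)
        if e<2e-3 and not any(np.allclose(q,b,atol=.05) for b in ok): ok.append(q)
    for q in ok: print(n,q,"m",np.min(np.r_[q-lo,hi-q]).round(2))
    if not ok: print(n,"none")
for yaw,pt in((-30,34),(-30,37),(-25,38),(-20,42)):
    R=Rt(yaw,pt)
    for g in([.53,-.045,.11],[.53,-.035,.11]):
        for up in(0,.05,.12): show((yaw,pt,g[1],up),A(g)+[0,0,up]+.058*R[:,2],R)
yr=np.radians(7.3);ex=A([np.cos(yr),np.sin(yr),0]);ey=A([-np.sin(yr),np.cos(yr),0]);ez=A([0,0,1.]);O=A([.6554,.2909,0])
for b in(0,24,34):
    b=np.radians(b);z=-np.cos(b)*ez-np.sin(b)*ey;y=ex;R=np.c_[np.cross(y,z),y,z]
    for rx,rz in((.005,.2),(-.04,.22),(-.1,.26)):
        g=O+rx*ex-.015*ey+rz*ez;show(("hang",round(np.degrees(b)),rx),g+.058*z,R)
E
```

```text
(-30, 34, -0.045, 0) [ 0.028  0.504 -1.29  -1.124 -0.45   1.902] m 0.01
(-30, 34, -0.045, 0.05) [ 0.028  0.282 -1.244 -0.856 -0.45   1.902] m 0.06
(-30, 34, -0.045, 0.12) [ 0.028  0.029 -1.145 -0.504 -0.45   1.902] m 0.16
(-30, 34, -0.035, 0) [ 0.06   0.499 -1.281 -1.099 -0.475  1.925] m 0.02
(-30, 34, -0.035, 0.05) [ 0.06   0.281 -1.234 -0.836 -0.475  1.925] m 0.07
(-30, 34, -0.035, 0.12) [ 0.06   0.033 -1.136 -0.489 -0.475  1.925] m 0.16
(-30, 37, -0.045, 0) [ 0.013  0.425 -1.25  -0.955 -0.421  1.915] m 0.05
(-30, 37, -0.045, 0.05) [ 0.013  0.223 -1.198 -0.701 -0.421  1.915] m 0.1
(-30, 37, -0.045, 0.12) [ 0.013 -0.001 -1.095 -0.374 -0.421  1.915] m 0.21
(-30, 37, -0.035, 0) [ 0.044  0.422 -1.241 -0.933 -0.444  1.937] m 0.06
(-30, 37, -0.035, 0.05) [ 0.044  0.224 -1.189 -0.684 -0.444  1.937] m 0.11
(-30, 37, -0.035, 0.12) [ 0.044  0.003 -1.087 -0.361 -0.444  1.937] m 0.21
(-25, 38, -0.045, 0) [-0.052  0.411 -1.28  -0.991 -0.3    1.815] m 0.02
(-25, 38, -0.045, 0.05) [-0.052  0.199 -1.224 -0.722 -0.3    1.815] m 0.08
(-25, 38, -0.045, 0.12) [-0.052 -0.033 -1.115 -0.382 -0.3    1.815
[... 589 characters left out ...]
42] m 0.12
(-20, 42, -0.035, 0.12) [-0.096 -0.073 -1.067 -0.245 -0.187  1.742] m 0.23
('hang', 0, 0.005) [0.294 0.701 0.387 1.257 0.    1.737] m 0.76
('hang', 0, -0.04) [0.305 0.599 0.255 1.226 0.    1.749] m 0.79
('hang', 0, -0.1) [0.322 0.465 0.135 1.241 0.    1.766] m 0.78
('hang', 24, 0.005) [ 0.458  0.857  0.615  1.472 -0.395  1.93 ] m 0.55
('hang', 24, -0.04) [ 0.478  0.75   0.458  1.431 -0.392  1.952] m 0.59
('hang', 24, -0.1) [ 0.51   0.619  0.32   1.437 -0.387  1.985] m 0.58
('hang', 34, 0.005) [ 0.515  0.959  0.749  1.611 -0.544  2.028] m 0.41
('hang', 34, -0.04) [ 0.538  0.845  0.569  1.558 -0.538  2.054] m 0.46
('hang', 34, -0.1) [ 0.573  0.711  0.413  1.556 -0.529  2.094] m 0.46
```

Forward-horizontal isn't reachable: joint 3 folds to its limit at pitches under about 44°. My kinematic fit, exact on four poses, shows a pinch at about 45° pitch and yaw -10° is reachable. The pads can then align the sheet to themselves as it pivots up about its rear edge. I'll settle, then compute the turn.

Emit:
send_rows:
  steps:
    - [0, 0, 0, 0, 0, 0]
    - [0, 0, 0, 0, 0, 0]

```text
time: 15.2
ee_pos: [0.6567, -0.0264, 0.3278]
eef_rot: [[-0.049, 0.371, 0.927], [0.999, 0.003, 0.051], [0.017, 0.929, -0.371]]
ft_force: [1.3, -0.7, 0.8]
grip_width: 0.0853
```

```bash
cat > to.py <<'E'
import kin;from kin import *
kin.P=refit()
from plant import ctrl
np.set_printoptions(precision=4,suppress=True)
def delta(x,R,n=None):
    s=ctrl.state();p=A(s["ee_pos"]);R0=A(s["eef_rot"]);u,_,v=np.linalg.svd(R0);R0=u@v
    print("t",s["time"],"p",p,"dx",A(x)-p,"rotvec deg",Ro.from_matrix(R@R0.T).as_rotvec(degrees=True))
    print("ik",ik(A(x),R,s["q"]),"now q",A(s["q"]))
E
python3 - <<'E'
from to import *
R=Rt(-10,45)
C=A([.5395,-.025,.11]);t=C+.0525*R[:,2];print("target",t)
delta(t+A([-.010,0,.10]),R)
E
```

```text
target [ 0.5761 -0.0314  0.0729]
t 15.2 p [ 0.6567 -0.0264  0.3278] dx [-0.0907 -0.005  -0.1549] rotvec deg [  0.5282  23.2849 -12.4234]
ik (array([-0.1927, -0.077 , -1.0754, -0.213 ,  0.0129,  1.5579]), np.float64(4.9960036108132044e-15)) now q [-0.3682 -0.1002 -1.1102 -0.5971  0.3916  1.423 ]
```

Emit:
send_rows:
  steps:
    - [-0.01, 0, -0.01, 0.1, 4.7, -2.5]
    - [-0.03, -0.001, -0.04, 0.2, 9.3, -5]
    - [-0.05, -0.002, -0.075, 0.3, 14, -7.5]
    - [-0.07, -0.004, -0.11, 0.4, 18.6, -10]
    - [-0.091, -0.005, -0.14, 0.5, 23.3, -12.4]
    - [-0.091, -0.005, -0.155, 0.5, 23.3, -12.4]
    - [-0.091, -0.005, -0.155, 0.5, 23.3, -12.4]
    - [-0.091, -0.005, -0.155, 0.5, 23.3, -12.4]
  hand: 1

```text
time: 16.0
ee_pos: [0.5665, -0.0336, 0.1755]
eef_rot: [[0.173, 0.694, 0.699], [0.985, -0.12, -0.126], [-0.004, 0.71, -0.704]]
ft_force: [-0.3, 0.6, 0.4]
grip_width: 0.0853
```

```bash
python3 - <<'E'
from pan import *
W,S,T=look("d")
from to import *
R=Rt(-10,45);t=A([.5761,-.0314,.0729]);delta(t+A([-.010,0,0]),R)
s=ctrl.state();p=s["ee_pos"];Rr=s["eef_rot"]
o=[];
for c,(x0,y0) in((S,(280,170)),(T,(290,130))):
    a=cv2.resize(c["img"][y0:y0+120,x0:x0+110],None,fx=4,fy=4)
    for n,col in((0,(0,255,255)),(.0425,(0,0,255)),(-.0425,(0,255,0))):
        X=p-.052*Rr[:,2]+n*Rr[:,1];q=(proj(c,X)-[x0,y0]+.5)*4;cv2.circle(a,tuple(int(v) for v in q),3,col,-1)
    o.append(a)
cv2.imwrite("pics/d1.png",np.hstack(o)[:, :800])
E
```

```text
t 16.15 p [ 0.5662 -0.0343  0.1756] dx [-0.0001  0.0029 -0.1027] rotvec deg [0.2517 0.264  0.0535]
ik (array([-0.1926,  0.2443, -1.2301, -0.6889,  0.0128,  1.558 ]), np.float64(9.612449725082683e-13)) now q [-0.1982 -0.0824 -1.0768 -0.2143  0.0136  1.5523]
```

View pics/d1.png

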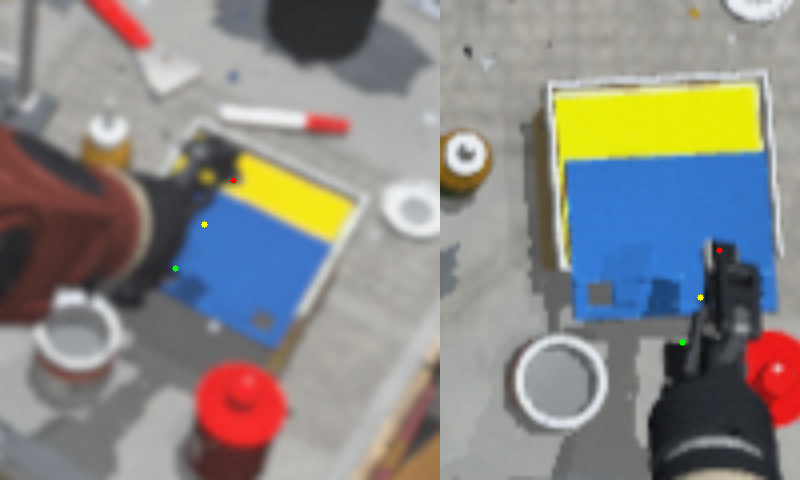

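View pics/dw.png

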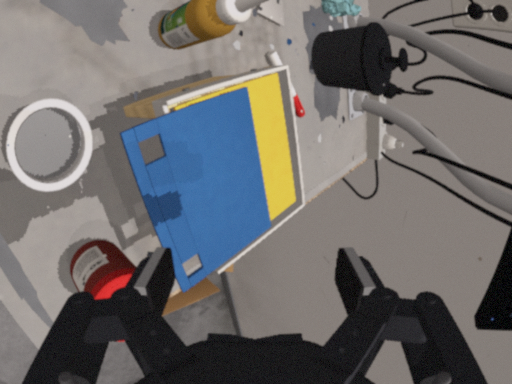

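```bash
python3 - <<'E'
from pan import *
T=dict(np.load("pics/dt.npz"));s=ctrl.state();p=s["ee_pos"];R=s["eef_rot"]
a=cv2.resize(T["img"][130:260,290:400],None,fx=4.5,fy=4.5)
def pt(X,col):
    q=(proj(T,X)-[290,130]+.5)*4.5;cv2.circle(a,tuple(int(v) for v in q),3,col,-1)
for d in(.052,.1,.15,.2):
    for w in(-.038,0,.038): pt(p-d*R[:,2]+w*R[:,0],(0,255,255))
E=np.array([.5205,-.0365,.112]);ey=np.array([-.0698,.9976,0]);ex=np.array([.9976,.0698,0])
for w in(-.075,0,.075): pt(E+w*ey,(0,0,255))
for w in(-.055,.055): pt(E+w*ey+.019*ex,(255,0,255))
cv2.imwrite("pics/d2.png",a)
E
```

```text
(no output)
```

View pics/d2.png

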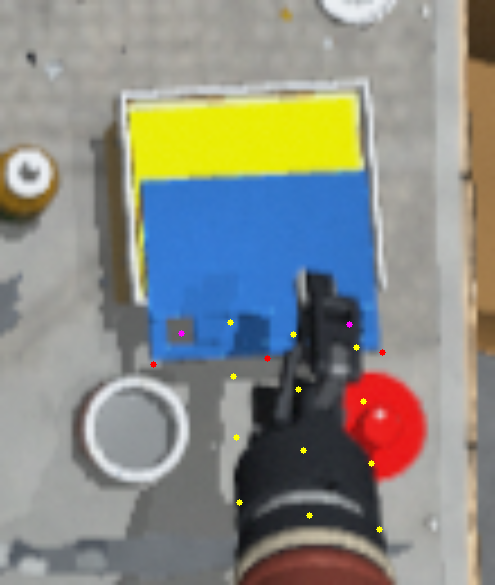

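The model agrees with the picture: panel corners at (153,358) and (381,350), tool axis overlaid on the gripper, and about 13 mm clear of the bottle. I'll descend with the fingers open; the lower finger passes in front of the overhang.

Emit:
send_rows:
  steps:
    - [0, 0.003, -0.02, 0, 0, 0]
    - [0, 0.003, -0.045, 0, 0, 0]
    - [0, 0.003, -0.065, 0, 0, 0]
    - [0, 0.003, -0.08, 0, 0, 0]
    - [0, 0.003, -0.092, 0, 0, 0]
    - [0, 0.003, -0.1, 0, 0, 0]
    - [0, 0.003, -0.103, 0, 0, 0]
    - [0, 0.003, -0.103, 0, 0, 0]

```text
time: 16.95
ee_pos: [0.5654, -0.0315, 0.071]
eef_rot: [[0.175, 0.694, 0.698], [0.985, -0.121, -0.127], [-0.003, 0.709, -0.705]]
ft_force: [0.1, -0.3, 0.6]
grip_width: 0.0853
```

```bash
python3 - <<'E'
from pan import *
W,S,T=look("e")
from to import *
R=Rt(-10,45);t=A([.5761,-.0314,.0729]);delta(t,R)
a=cv2.resize(T["img"][130:260,290:400],None,fx=4.5,fy=4.5);b=cv2.resize(S["img"][170:300,270:400],None,fx=4.5,fy=4.5)
cv2.imwrite("pics/e1.png",a);cv2.imwrite("pics/e2.png",b)
E
```

```text
t 17.1 p [ 0.5658 -0.0314  0.0719] dx [ 0.0103 -0.      0.001 ] rotvec deg [0.2405 0.2318 0.0661]
ik (array([-0.1865,  0.2549, -1.2062, -0.6756,  0.0085,  1.5623]), np.float64(2.2485400571708936e-15)) now q [-0.189   0.2533 -1.2378 -0.7104  0.007   1.559 ]
```

View pics/e1.png

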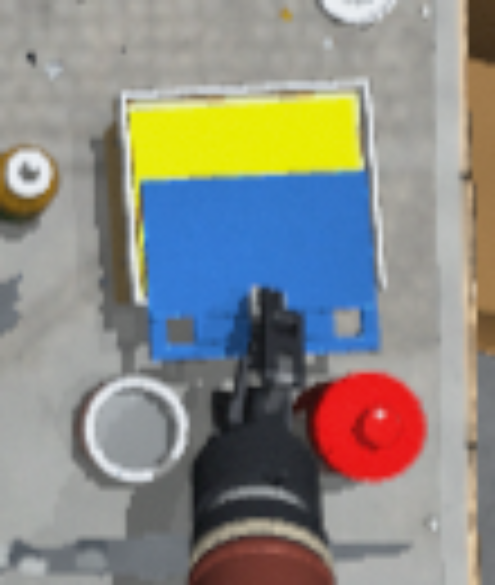

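View pics/e2.png

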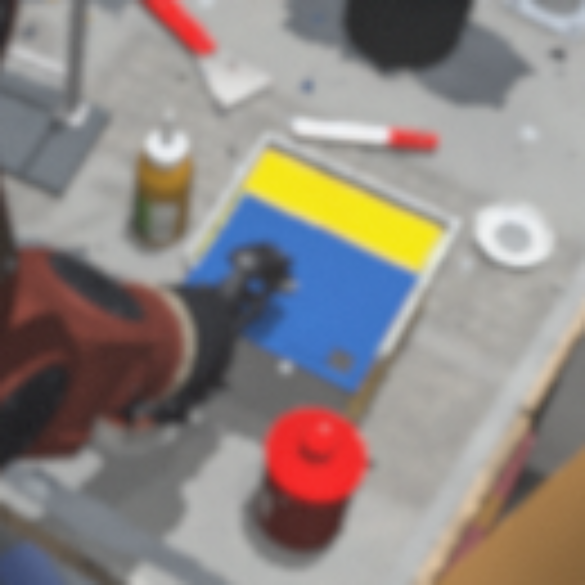

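View pics/ew.png

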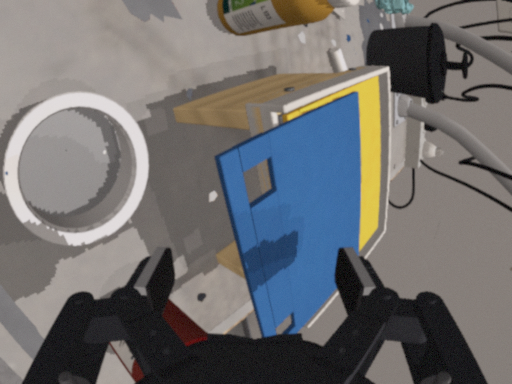

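The wrist view shows the sheet edge-on between the open fingers: front edge around (225,160) to (270,330), lower finger at (150,280), upper finger at (350,280). I'll move forward and half-close.

Emit:
send_rows:
  steps:
    - [0.006, 0, 0, 0, 0, 0]
    - [0.012, 0, 0, 0, 0, 0]
    - [0.012, 0, 0, 0, 0, 0]
    - [0.012, 0, 0, 0, 0, 0]
    - [0.012, 0, 0, 0, 0, 0]
  hand: -0.1

```text
time: 17.6
ee_pos: [0.5771, -0.0312, 0.071]
eef_rot: [[0.175, 0.694, 0.698], [0.985, -0.121, -0.126], [-0.003, 0.709, -0.705]]
ft_force: [-0.1, 0.0, 0.9]
grip_width: 0.0391
```

```bash
python3 - <<'E'
from pan import *
W,S,T=look("f")
E
```

```text
(no output)
```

View pics/fw.png

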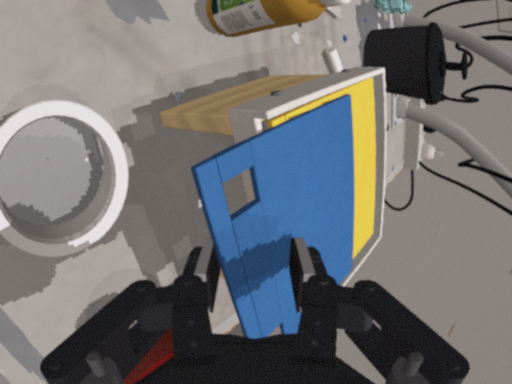

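Emit:
send_rows:
  steps:
    - [0, 0, 0, 0, 0, 0]
    - [0, 0, 0.001, 0, 0, 0]
    - [0, 0, 0.003, 0, 0, 0]
    - [0, 0, 0.005, 0, 0, 0]
  hand: -1
  newtons: 25

```text
time: 18.15
ee_pos: [0.5785, -0.0313, 0.0775]
eef_rot: [[0.174, 0.692, 0.701], [0.985, -0.12, -0.126], [-0.003, 0.712, -0.702]]
ft_force: [-2.4, 2.0, 6.4]
grip_width: 0.0277
```

```bash
python3 - <<'E'
from pan import *
W,S,T=look("g")
cv2.imwrite("pics/g2.png",cv2.resize(S["img"][170:300,270:400],None,fx=4.5,fy=4.5))
E
```

```text
(no output)
```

View pics/gw.png

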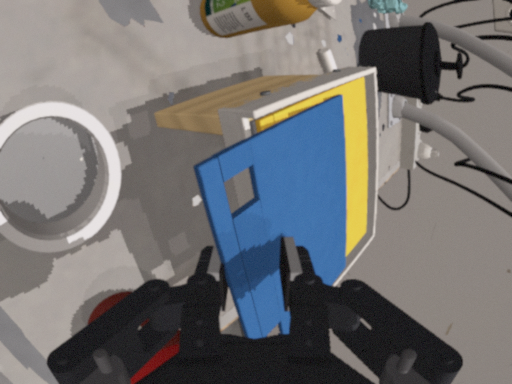

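View pics/g2.png

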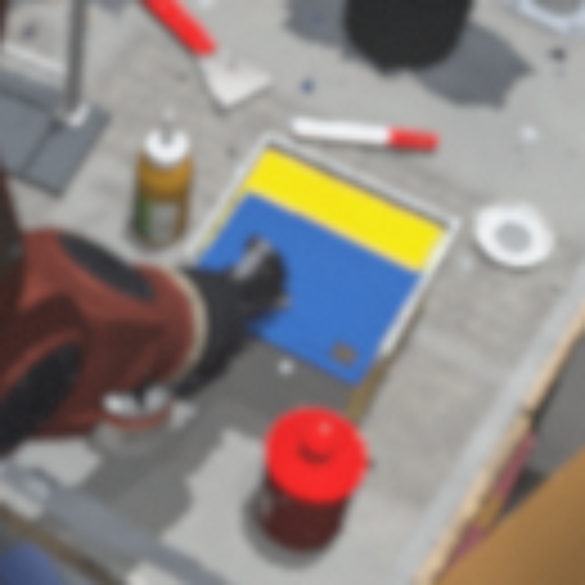

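Both pads have bitten at 27.7 mm, diagonally as expected. I'll raise slowly so the sheet pivots about its rear edge into the pads.

Emit:
send_rows:
  steps:
    - [0, 0, 0.003, 0, 0, 0]
    - [0, 0, 0.006, 0, 0, 0]
    - [0.0005, 0, 0.009, 0, 0, 0]
    - [0.001, 0, 0.012, 0, 0, 0]
    - [0.001, 0, 0.015, 0, 0, 0]

```text
time: 18.8
ee_pos: [0.5796, -0.0311, 0.0927]
eef_rot: [[0.174, 0.692, 0.701], [0.985, -0.12, -0.126], [-0.003, 0.712, -0.702]]
ft_force: [-0.2, 1.9, 5.6]
grip_width: 0.0214
```

```bash
python3 - <<'E'
from pan import *
W,S,T=look("i")
cv2.imwrite("pics/i2.png",cv2.resize(S["img"][170:300,270:400],None,fx=3,fy=3))
E
```

```text
(no output)
```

View pics/iw.png

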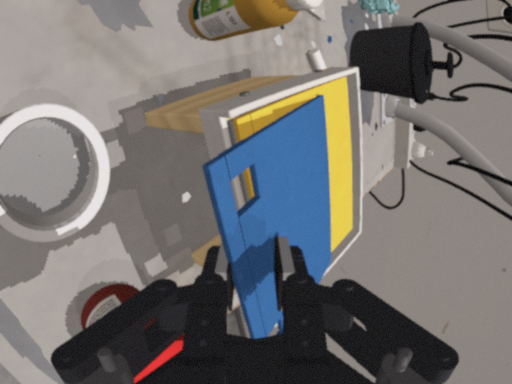

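View pics/i2.png

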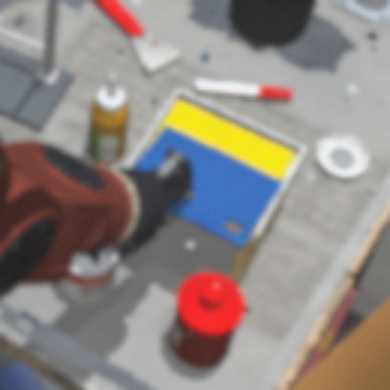

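Working: the gap has narrowed from 27.7 to 21.4 mm as the front rises, and the panel's rear edge stays put on the yellow. Continuing.

Emit:
send_rows:
  steps:
    - [0.001, 0, 0.004, 0, 0, 0]
    - [0.002, 0, 0.008, 0, 0, 0]
    - [0.003, 0, 0.012, 0, 0, 0]
    - [0.004, 0, 0.016, 0, 0, 0]
    - [0.005, 0, 0.02, 0, 0, 0]
    - [0.006, 0, 0.024, 0, 0, 0]

```text
time: 19.55
ee_pos: [0.5851, -0.031, 0.1163]
eef_rot: [[0.174, 0.693, 0.7], [0.985, -0.12, -0.126], [-0.003, 0.711, -0.703]]
ft_force: [1.4, 2.0, 4.0]
grip_width: 0.0135
```

```bash
python3 - <<'E'
from pan import *
W,S,T=look("j")
cv2.imwrite("pics/j2.png",cv2.resize(S["img"][170:300,270:400],None,fx=3,fy=3))
E
```

```text
(no output)
```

View pics/jw.png

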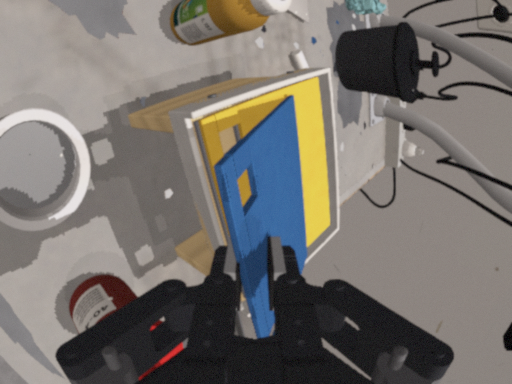

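Emit:
send_rows:
  steps:
    - [0.001, 0, 0.005, 0, 0, 0]
    - [0.003, 0, 0.01, 0, 0, 0]
    - [0.005, 0, 0.015, 0, 0, 0]
    - [0.007, 0, 0.02, 0, 0, 0]
    - [0.009, 0, 0.025, 0, 0, 0]
    - [0.011, 0, 0.03, 0, 0, 0]
    - [0.013, 0, 0.035, 0, 0, 0]
    - [0.013, 0, 0.04, 0, 0, 0]
    - [0.013, 0, 0.045, 0, 0, 0]

```text
time: 20.6
ee_pos: [0.5955, -0.0312, 0.1586]
eef_rot: [[0.175, 0.697, 0.695], [0.985, -0.122, -0.126], [-0.004, 0.707, -0.707]]
ft_force: [-0.6, -0.1, -1.7]
grip_width: 0.0036
```

```bash
python3 - <<'E'
from pan import *
W,S,T=look("k")
cv2.imwrite("pics/k2.png",cv2.resize(S["img"][160:300,270:400],None,fx=4,fy=4))
E
```

```text
(no output)
```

View pics/kw.png

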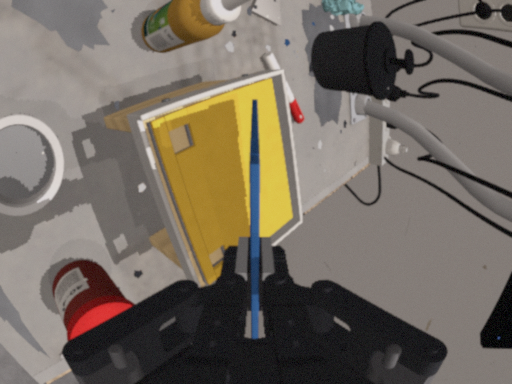

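View pics/k2.png

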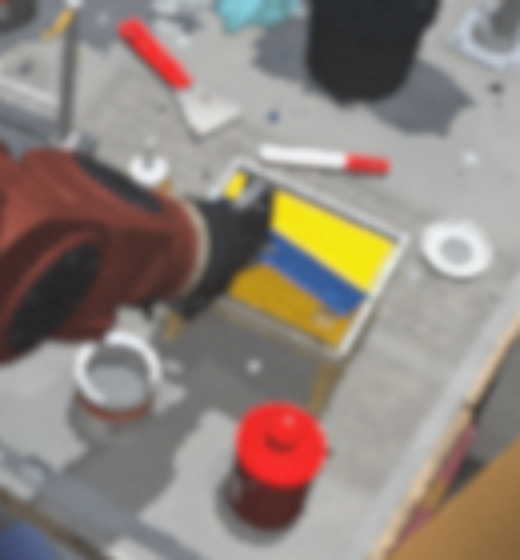

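The opening reads 3.6 mm, so the panel lies flat in the pads, and yellow and grey are still in the tray. I'll firm up the grip, lift, and compute the carry.

Emit:
send_rows:
  steps:
    - [0, 0, 0, 0, 0, 0]
    - [0, 0, 0.01, 0, 0, 0]
    - [0, 0, 0.03, 0, 0, 0]
    - [0, 0, 0.06, 0, 0, 0]
    - [0, 0, 0.09, 0, 0, 0]
    - [0, 0, 0.12, 0, 0, 0]
    - [0, 0, 0.14, 0, 0, 0]
    - [0, 0, 0.14, 0, 0, 0]
  newtons: 60

```text
time: 21.55
ee_pos: [0.5986, -0.0315, 0.3034]
eef_rot: [[0.175, 0.691, 0.701], [0.985, -0.12, -0.127], [-0.003, 0.713, -0.701]]
ft_force: [0.3, -0.6, -2.2]
grip_width: 0.003
```

```bash
cat >> to.py <<'E'
yr=np.radians(7.3);ex=A([np.cos(yr),np.sin(yr),0]);ey=A([-np.sin(yr),np.cos(yr),0]);ez=A([0,0,1.]);O=A([.6554,.2909,0])
def hangR(b):
    b=np.radians(b);z=-np.cos(b)*ez-np.sin(b)*ey;return np.c_[np.cross(ex,z),ex,z]
E
python3 - <<'E'
from to import *
R=hangR(14);g=O-.13*ex-.012*ey+.36*ez
delta(g+.058*R[:,2],R)
E
```

```text
t 21.55 p [ 0.5986 -0.0315  0.3034] dx [-0.0688  0.2801  0.0003] rotvec deg [-11.9894  45.5786  10.75  ]
ik (array([ 0.4564,  0.4765,  0.3859,  1.5606, -0.231 ,  1.9092]), np.float64(1.215212946904786e-13)) now q [-0.171  -0.2129 -0.7727  0.2174 -0.0057  1.5717]
```

Emit:
send_rows:
  steps:
    - [-0.004, 0.015, 0.005, -1.0, 3.8, 0.9]
    - [-0.011, 0.045, 0.01, -2.4, 9.1, 2.2]
    - [-0.019, 0.08, 0.01, -3.8, 14.5, 3.4]
    - [-0.028, 0.115, 0.01, -5.2, 19.8, 4.7]
    - [-0.037, 0.15, 0.01, -6.6, 25, 5.9]
    - [-0.045, 0.185, 0.01, -8, 30.3, 7.1]
    - [-0.053, 0.22, 0.005, -9.4, 35.6, 8.4]
    - [-0.061, 0.25, 0, -10.7, 40.5, 9.6]
    - [-0.067, 0.272, 0, -11.7, 44.3, 10.5]
    - [-0.069, 0.28, 0, -12, 45.6, 10.8]

```text
time: 22.55
ee_pos: [0.5278, 0.2508, 0.2959]
eef_rot: [[-0.128, 0.992, 0.019], [0.962, 0.129, -0.243], [-0.243, -0.012, -0.97]]
ft_force: [-0.6, -0.5, -1.7]
grip_width: 0.0028
```

Emit:
send_rows:
  steps:
    - [0, 0, 0, 0, 0, 0]
    - [0, 0, 0, 0, 0, 0]

```text
time: 22.75
ee_pos: [0.5282, 0.2485, 0.2983]
eef_rot: [[-0.125, 0.992, 0.024], [0.962, 0.127, -0.241], [-0.242, -0.007, -0.97]]
ft_force: [0.4, 0.3, -1.2]
grip_width: 0.0029
```

```bash
python3 - <<'E'
from pan import *
W,S,T=look("l")
st=ctrl.state();print(st["ee_pos"],st["eef_rot"],st["time"],st["grip_width"])
cv2.imwrite("pics/l2.png",cv2.resize(S["img"][100:260,200:340],None,fx=3.7,fy=3.7))
cv2.imwrite("pics/l3.png",cv2.resize(T["img"][120:240,180:320],None,fx=4,fy=4))
E
```

```text
[0.5281 0.248  0.3001] [[-0.1233  0.992   0.0262]
 [ 0.9625  0.126  -0.2402]
 [-0.2416 -0.0044 -0.9704]] 22.9 0.0030370701809402725
```

View pics/l2.png

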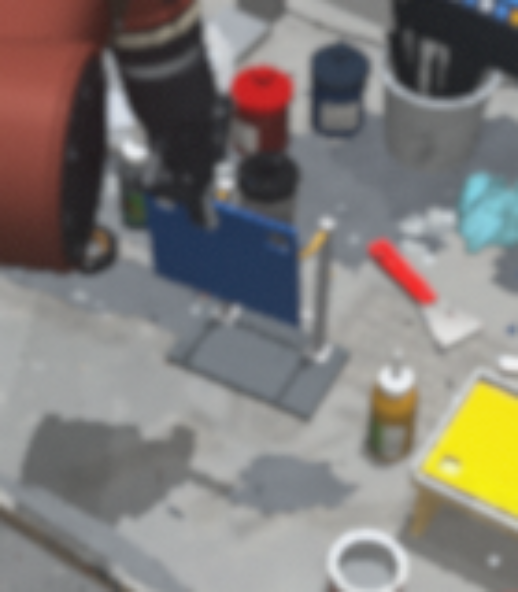

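View pics/l3.png

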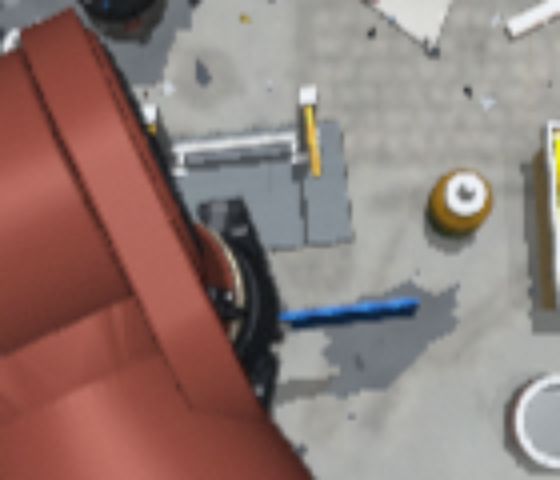

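View pics/lw.png

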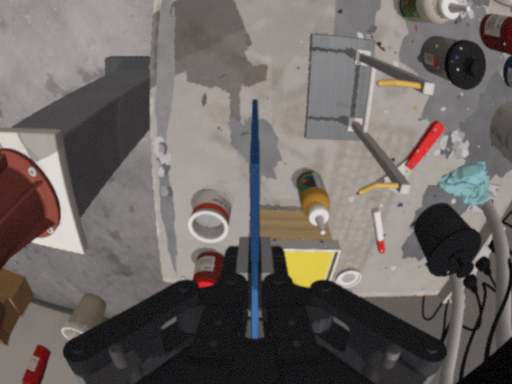

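```bash
cat > pm.py <<'E'
from pan import *
def onplane(c,uv,p0,n):
    o,d=ray(c,uv);return o+d*np.dot(p0-o,n)/np.dot(d,n)
def measure(S,p,R,roi,save=None,off=.002):
    # robot-facing face of sheet: y_t = -off
    x0,y0,x1,y1=roi;n=R[:,1];p0=p-off*n
    m=mask(S["img"],(100,110,40),(128,255,255));mm=np.zeros_like(m);mm[y0:y1,x0:x1]=m[y0:y1,x0:x1]
    cs,_=cv2.findContours(mm,cv2.RETR_EXTERNAL,cv2.CHAIN_APPROX_NONE);k=max(cs,key=cv2.contourArea)
    L=np.array([R.T@(onplane(S,q[0],p0,n)-p) for q in k])
    r=cv2.minAreaRect(L[:,[0,2]].astype(np.float32))
    return r,cv2.boxPoints(r),L,k
E
python3 - <<'E'
from pm import *
S=dict(np.load("pics/ls.npz"));st=ctrl.state();p=np.array(st["ee_pos"]);R=np.array(st["eef_rot"])
r,b,L,k=measure(S,p,R,(230,140,300,200))
print(r);print(b)
a=cv2.resize(S["img"][140:200,230:300],None,fx=8,fy=8,interpolation=cv2.INTER_CUBIC)
for q in k: cv2.circle(a,(int((q[0][0]-230+.5)*8),int((q[0][1]-140+.5)*8)),1,(0,255,255),-1)
cv2.imwrite("pics/l4.png",a)
E
```

```text
((-0.004591930657625198, -0.010054193437099457), (0.11815387010574341, 0.14340204000473022), 79.61614990234375)
[[-0.0858 -0.0552]
 [ 0.0553 -0.0811]
 [ 0.0766  0.0351]
 [-0.0645  0.061 ]]
```

View pics/l4.png

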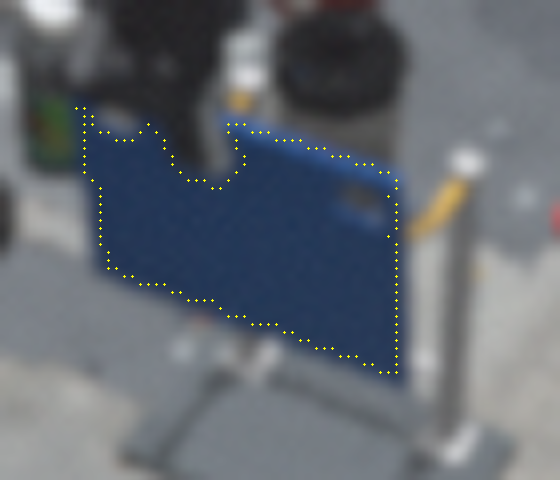

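```bash
python3 - <<'E'
from pm import *
S=dict(np.load("pics/ls.npz"));st=ctrl.state();p=np.array(st["ee_pos"]);R=np.array(st["eef_rot"])
def draw(name,ang,cx,cz):
    a=cv2.resize(S["img"][140:200,230:300],None,fx=8,fy=8,interpolation=cv2.INTER_CUBIC)
    t=np.radians(ang);u=np.array([np.cos(t),-np.sin(t)]);v=np.array([np.sin(t),np.cos(t)]);c=np.array([cx,cz])
    def pt(X,Y,col,th=-.002):
        q=c+X*v+Y*u;w=p+R@np.array([q[0],th,q[1]]);uv=(proj(S,w)-[230,140]+.5)*8;return tuple(int(i) for i in uv)
    for th,col in((-.002,(0,255,255)),(.002,(0,0,255))):
        P=[pt(X,Y,col,th) for X,Y in((-.06,-.075),(.06,-.075),(.06,.075),(-.06,.075))]
        cv2.polylines(a,[np.array(P)],True,col,1)
    for s in(-1,1):
        P=[pt(-.041+i,s*.055+j,0) for i,j in((-.009,-.009),(.009,-.009),(.009,.009),(-.009,.009))];cv2.polylines(a,[np.array(P)],True,(255,255,255),1)
    cv2.imwrite(name,a)
draw("pics/l5.png",10.4,-.0046,-.0085)
E
```

```text
(no output)
```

View pics/l5.png

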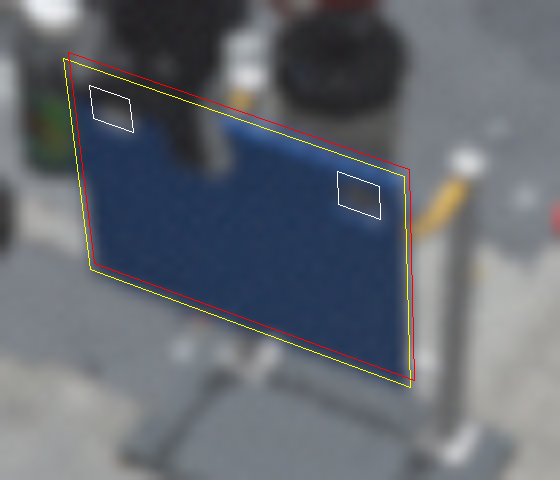

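```bash
python3 - <<'E'
from pm import *
S=dict(np.load("pics/ls.npz"));im=S["img"]
for c in (262,266,272,276): print(c,[(r,*im[r,c].tolist()) for r in list(range(152,172))])
for c in (262,270): print(c,[(r,*im[r,c].tolist()) for r in list(range(176,192))])
for r in (162,165,168): print(r,[(c,*im[r,c].tolist()) for c in range(268,284)])
E
```

```text
262 [(152, 113, 115, 117), (153, 112, 113, 113), (154, 125, 114, 109), (155, 147, 114, 96), (156, 151, 103, 73), (157, 125, 80, 50), (158, 94, 58, 36), (159, 85, 54, 34), (160, 85, 54, 36), (161, 86, 54, 35), (162, 85, 54, 35), (163, 84, 53, 34), (164, 87, 56, 37), (165, 87, 56, 35), (166, 87, 55, 34), (167, 87, 57, 38), (168, 86, 57, 39), (169, 86, 56, 36), (170, 88, 58, 39), (171, 87, 57, 37)]
266 [(152, 51, 50, 50), (153, 62, 61, 62), (154, 74, 74, 74), (155, 87, 79, 77), (156, 113, 88, 75), (157, 137, 91, 65), (158, 134, 83, 51), (159, 108, 66, 39), (160, 90, 57, 36), (161, 86, 56, 37), (162, 87, 56, 37), (163, 86, 55, 35), (164, 85, 55, 37), (165, 86, 55, 36), (166, 87, 57, 37), (167, 86, 55, 33), (168, 86, 54, 33), (169, 89, 59, 39), (170, 87, 57, 36), (171, 86, 56, 35)]
272 [(152, 42, 40, 40), (153, 41, 39, 40), (154, 52, 49, 49), (155, 68, 68, 68), (156, 79, 80, 80), (157, 82, 79, 78), (158, 100, 81, 74), (159, 126, 85, 64), (160, 135, 84, 53), (161, 112, 69, 42), (162, 90, 60, 43), (163, 82, 59, 47), (164, 84, 62, 51), (165, 96, 67, 50), (166, 103, 67, 45), (167, 97, 62, 42)
[... 1402 characters left out ...]
 137, 125, 120), (282, 136, 129, 125), (283, 135, 128, 124)]
165 [(268, 85, 56, 35), (269, 86, 56, 36), (270, 87, 55, 38), (271, 93, 62, 42), (272, 96, 67, 50), (273, 95, 72, 60), (274, 86, 72, 65), (275, 78, 69, 65), (276, 81, 69, 64), (277, 87, 67, 58), (278, 89, 61, 45), (279, 100, 71, 54), (280, 117, 96, 83), (281, 133, 118, 109), (282, 135, 128, 124), (283, 132, 142, 147)]
168 [(268, 88, 57, 38), (269, 86, 54, 36), (270, 89, 58, 41), (271, 90, 59, 38), (272, 88, 57, 36), (273, 90, 57, 38), (274, 94, 59, 39), (275, 102, 67, 45), (276, 106, 72, 52), (277, 102, 69, 50), (278, 94, 63, 44), (279, 90, 63, 51), (280, 92, 88, 89), (281, 99, 122, 137), (282, 100, 142, 165), (283, 106, 149, 172)]
```

```bash
python3 - <<'E'
from pm import *
T=dict(np.load("pics/lt.npz"));S=dict(np.load("pics/ls.npz"));st=ctrl.state();p=np.array(st["ee_pos"]);R=np.array(st["eef_rot"])
a=cv2.resize(T["img"][185:210,245:295],None,fx=14,fy=14,interpolation=cv2.INTER_NEAREST)
t=np.radians(10.4);u=np.array([np.cos(t),-np.sin(t)]);v=np.array([np.sin(t),np.cos(t)]);c=np.array([-.0046,-.0085])
for X,Y in((-.06,-.075),(.06,-.075),(-.06,-.02)):
  for th in(-.002,.002):
    q=c+X*v+Y*u;w=p+R@np.array([q[0],th,q[1]]);uv=(proj(T,w)-[245,185]+.5)*14;cv2.circle(a,tuple(int(i) for i in uv),3,(0,0,255) if X<0 else (0,255,0),-1)
    print(X,Y,th,w,proj(T,w),proj(S,w))
cv2.imwrite("pics/l6.png",a)
E
```

```text
-0.06 -0.075 -0.002 [0.5357 0.1748 0.3741] [284.3647 195.7712] [280.0365 161.535 ]
-0.06 -0.075 0.002 [0.5396 0.1753 0.3741] [284.1599 194.0448] [280.6355 160.6927]
0.06 -0.075 -0.002 [0.5361 0.1673 0.2543] [283.6068 199.3151] [280.7501 187.8787]
0.06 -0.075 0.002 [0.5401 0.1678 0.2543] [283.4261 197.7876] [281.3099 187.0474]
-0.06 -0.02 -0.002 [0.5287 0.2293 0.3706] [260.5576 198.4986] [264.0485 156.025 ]
-0.06 -0.02 0.002 [0.5327 0.2298 0.3706] [260.364  196.7768] [264.6662 155.2037]
```

View pics/l6.png

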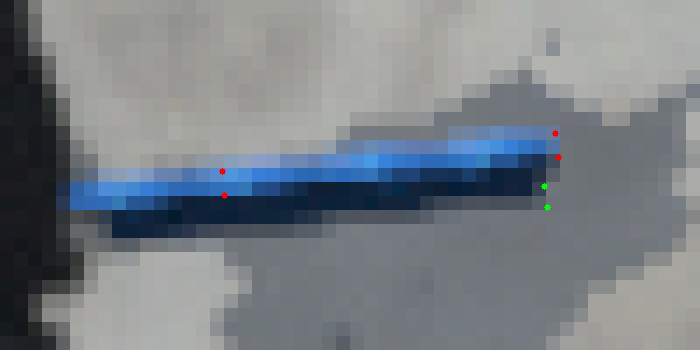

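Overlaying the model on both views: lateral position and edge angle agree, and the top view confirms x and y. In the scene view the panel sits about 6 mm lower along the tool axis than I assumed, so I shift the model by that. I'll level it and put the holes 35 mm in front of the hook tips at tip height.

```bash
cat >> to.py <<'E'
h=A([-.011,0,-.0423])
def hang(rx,ry,rz,b=10.4):
    R=hangR(b);H=O+rx*ex+ry*ey+rz*ez;delta(H-R@h,R)
E
python3 - <<'E'
from to import *
hang(-.06,0,.2135)
E
```

```text
t 22.9 p [0.5281 0.248  0.3001] dx [ 0.0674  0.0385 -0.1302] rotvec deg [3.5862 0.2012 0.0555]
ik (array([ 0.4328,  0.6337,  0.3206,  1.3128, -0.173 ,  1.881 ]), np.float64(8.40447466890559e-11)) now q [ 0.4557  0.4766  0.3769  1.5557 -0.2293  1.9094]
```

Emit:
send_rows:
  steps:
    - [0, 0.008, -0.02, 0.8, 0, 0]
    - [0, 0.02, -0.05, 1.8, 0.1, 0]
    - [0, 0.03, -0.08, 2.8, 0.2, 0]
    - [0, 0.038, -0.105, 3.6, 0.2, 0]
    - [0.015, 0.0385, -0.122, 3.6, 0.2, 0]
    - [0.035, 0.0385, -0.13, 3.6, 0.2, 0]
    - [0.055, 0.0385, -0.13, 3.6, 0.2, 0]
    - [0.067, 0.0385, -0.13, 3.6, 0.2, 0]
    - [0.067, 0.0385, -0.13, 3.6, 0.2, 0]
    - [0.067, 0.0385, -0.13, 3.6, 0.2, 0]

```text
time: 23.9
ee_pos: [0.5949, 0.2867, 0.1703]
eef_rot: [[-0.124, 0.992, 0.022], [0.976, 0.126, -0.179], [-0.18, -0.0, -0.984]]
ft_force: [-0.5, 0.6, -1.3]
grip_width: 0.0029
```

```bash
python3 - <<'E'
from pm import *
W,S,T=look("m")
from to import *
hang(-.06,0,.2135)
st=ctrl.state();p=A(st["ee_pos"]);R=A(st["eef_rot"])
x0,y0=225,145
a=cv2.resize(S["img"][y0:y0+70,x0:x0+75],None,fx=8,fy=8,interpolation=cv2.INTER_CUBIC)
c=h[[0,2]]+.041*A([np.sin(np.radians(10.4)),np.cos(np.radians(10.4))])
t=np.radians(10.4);u=A([np.cos(t),-np.sin(t)]);v=A([np.sin(t),np.cos(t)])
P=lambda X,Y,th=-.002:[int(i) for i in (proj(S,p+R@A([*(c+X*v+Y*u)[:1],th,(c+X*v+Y*u)[1]]))-[x0,y0]+.5)*8]
cv2.polylines(a,[A([P(-.06,-.075),P(.06,-.075),P(.06,.075),P(-.06,.075)])],True,(0,255,255),1)
for s in(-1,1): cv2.polylines(a,[A([P(-.041+i,s*.055+j) for i,j in((-.009,-.009),(.009,-.009),(.009,.009),(-.009,.009))])],True,(255,255,255),1)
for s in(-1,1):
    for X,Z in((-.024,.213),(-.004,.2),(.014,.2)):
        q=(proj(S,O+X*ex+s*.055*ey+Z*ez)-[x0,y0]+.5)*8;cv2.circle(a,tuple(int(i) for i in q),2,(0,0,255),-1)
cv2.imwrite("pics/m2.png",a)
cv2.imwrite("pics/m3.png",cv2.resize(T["img"][130:200,200:290],None,fx=8,fy=8,interpolation=cv2.INTER_CUBIC))
E
```

```text
t 24.05 p [0.5946 0.2872 0.1706] dx [ 0.0009 -0.0008 -0.0006] rotvec deg [-0.0194 -0.0177 -0.0065]
ik (array([ 0.4328,  0.6337,  0.3206,  1.3128, -0.173 ,  1.881 ]), np.float64(2.5719401255236483e-10)) now q [ 0.4341  0.6329  0.3209  1.3142 -0.1725  1.8822]
```

View pics/m2.png

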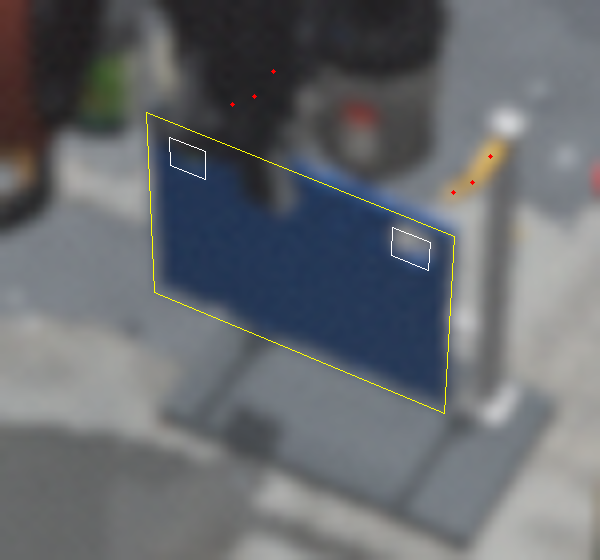

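View pics/m3.png

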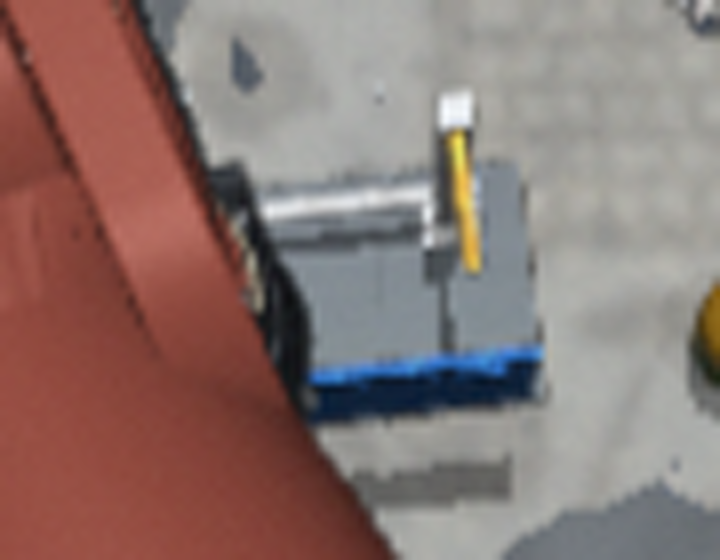

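View pics/mw.png

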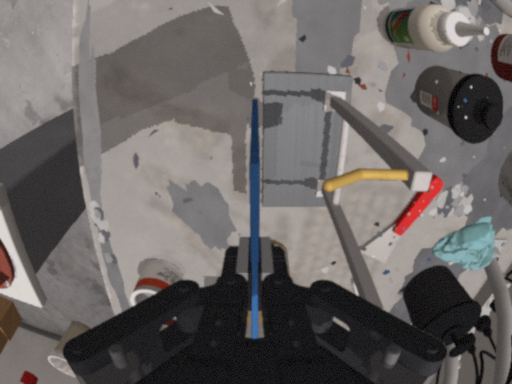

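The model outline fits within about 1 px, with the panel perhaps 2 mm higher than modelled. In the wrist view the left hook tip is at (328,187) and the sheet edge at col 255. I'll advance to the tips at tip height.

Emit:
send_rows:
  steps:
    - [0.005, 0, -0.001, 0, 0, 0]
    - [0.012, 0.001, -0.0015, 0, 0, 0]
    - [0.019, 0.0017, -0.0015, 0, 0, 0]
    - [0.026, 0.0026, -0.0015, 0, 0, 0]
    - [0.03, 0.003, -0.0015, 0, 0, 0]
    - [0.03, 0.003, -0.0015, 0, 0, 0]
    - [0.03, 0.003, -0.0015, 0, 0, 0]

```text
time: 24.75
ee_pos: [0.6252, 0.2902, 0.1683]
eef_rot: [[-0.125, 0.992, 0.022], [0.976, 0.127, -0.179], [-0.18, -0.001, -0.984]]
ft_force: [0.0, -0.4, -1.1]
grip_width: 0.0029
```

```bash
cat > see.py <<'E'
import sys
from pm import *
from to import *
tag=sys.argv[1]
W,S,T=look(tag)
hang(-.03,0,.213)
st=ctrl.state();p=A(st["ee_pos"]);R=A(st["eef_rot"]);print(st["ft_force"],st["grip_width"])
x0,y0=230,145
a=cv2.resize(S["img"][y0:y0+65,x0:x0+75],None,fx=8,fy=8,interpolation=cv2.INTER_CUBIC);b=a.copy()
t=np.radians(10.4);u=A([np.cos(t),-np.sin(t)]);v=A([np.sin(t),np.cos(t)]);c=h[[0,2]]+.041*v
P=lambda X,Y,th=-.002:[int(i) for i in (proj(S,p+R@A([(c+X*v+Y*u)[0],th,(c+X*v+Y*u)[1]]))-[x0,y0]+.5)*8]
cv2.polylines(b,[A([P(-.06,-.075),P(.06,-.075),P(.06,.075),P(-.06,.075)])],True,(0,255,255),1)
for s in(-1,1): cv2.polylines(b,[A([P(-.041+i,s*.055+j) for i,j in((-.009,-.009),(.009,-.009),(.009,.009),(-.009,.009))])],True,(255,255,255),1)
cv2.imwrite(f"pics/{tag}2.png",a[:520]);cv2.imwrite(f"pics/{tag}3.png",b[:520])
w=W["img"][80:330,200:440];cv2.imwrite(f"pics/{tag}4.png",cv2.resize(w,None,fx=2.3,fy=2.3))
E
python3 see.py n
```

```text
t 24.9 p [0.625  0.2903 0.1686] dx [ 0.0002 -0.      0.0008] rotvec deg [-0.0072 -0.0389 -0.0022]
ik (array([ 0.4201,  0.6958,  0.4319,  1.3598, -0.1737,  1.8681]), np.float64(5.551115123125783e-16)) now q [ 0.42    0.6962  0.4306  1.3586 -0.1733  1.8679]
[ 0.1364  0.5409 -1.4548] 0.0029731767101432364
```

View pics/n3.png

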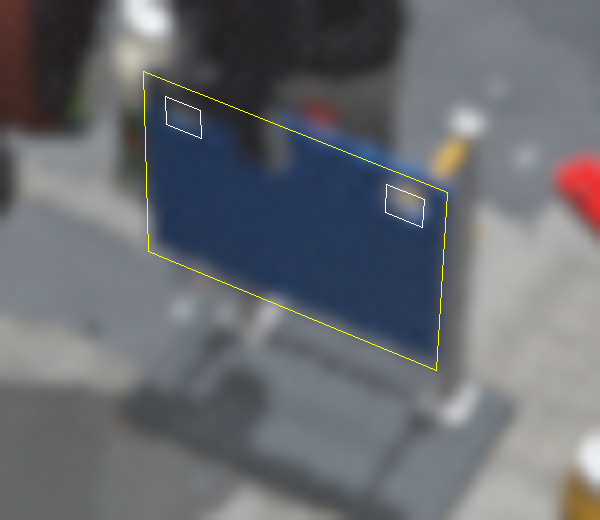

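View pics/n4.png

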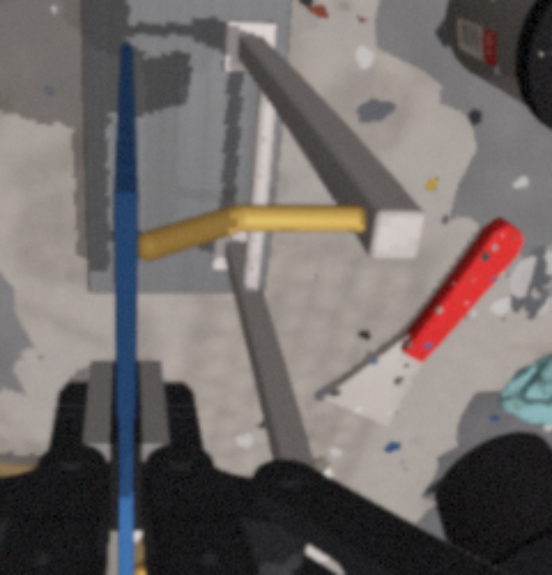

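Brass shows inside the right hole at (405,200), and in the wrist view the left tip is just touching the sheet plane at (140,245). I'll enter a little and check forces.

Emit:
send_rows:
  steps:
    - [0.002, 0.0003, 0, 0, 0, 0]
    - [0.004, 0.0005, -0.0005, 0, 0, 0]
    - [0.006, 0.0008, -0.001, 0, 0, 0]
    - [0.008, 0.001, -0.0015, 0, 0, 0]
    - [0.01, 0.0013, -0.002, 0, 0, 0]
    - [0.01, 0.0013, -0.002, 0, 0, 0]

```text
time: 25.5
ee_pos: [0.6355, 0.2915, 0.1663]
eef_rot: [[-0.125, 0.992, 0.022], [0.976, 0.127, -0.179], [-0.18, -0.001, -0.984]]
ft_force: [-0.4, 0.1, -0.9]
grip_width: 0.0029
```

```bash
python3 see.py o
```

```text
t 25.65 p [0.6352 0.2915 0.1665] dx [-0.0099 -0.0013  0.0029] rotvec deg [-0.005  -0.0402  0.0024]
ik (array([ 0.4201,  0.6958,  0.4319,  1.3598, -0.1737,  1.8681]), np.float64(2.2115380234012722e-09)) now q [ 0.4159  0.7191  0.4675  1.372  -0.1736  1.8638]
[-0.4718  0.6467 -1.2185] 0.0027179918801248136
```

View pics/o2.png

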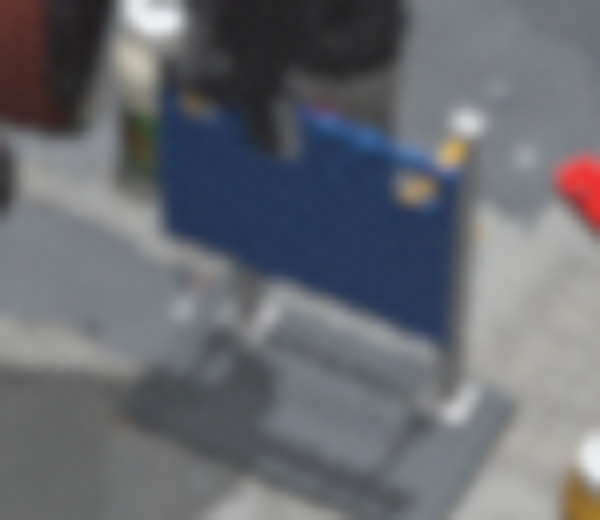

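View pics/o4.png

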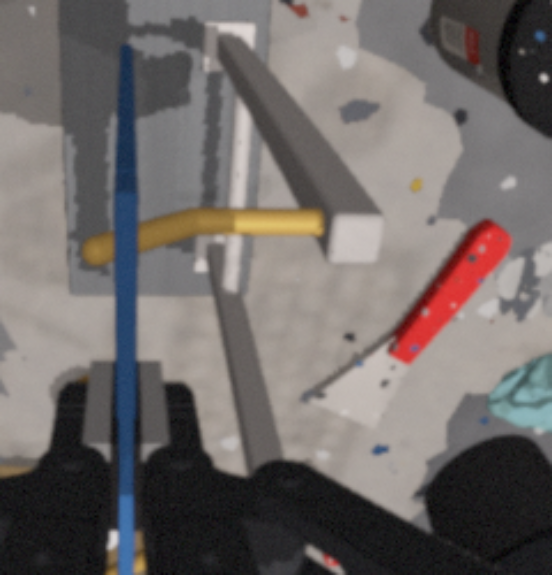

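Both hooks have entered their holes with no contact force: brass at (195,105) and (415,187) in the scene, and the left tip on the robot side of the sheet in the wrist view. Following the hook's slope down.

Emit:
send_rows:
  steps:
    - [0.003, 0.0004, -0.002, 0, 0, 0]
    - [0.006, 0.0008, -0.004, 0, 0, 0]
    - [0.009, 0.0011, -0.006, 0, 0, 0]
    - [0.012, 0.0015, -0.008, 0, 0, 0]
    - [0.015, 0.0019, -0.0095, 0, 0, 0]
    - [0.018, 0.0023, -0.011, 0, 0, 0]
    - [0.021, 0.0027, -0.0115, 0, 0, 0]
    - [0.021, 0.0027, -0.0115, 0, 0, 0]

```text
time: 26.45
ee_pos: [0.6565, 0.2942, 0.1547]
eef_rot: [[-0.125, 0.992, 0.022], [0.976, 0.127, -0.179], [-0.18, -0.001, -0.984]]
ft_force: [1.2, -0.3, -1.4]
grip_width: 0.0025
```

```bash
python3 see.py p
```

```text
t 26.6 p [0.6562 0.2943 0.1551] dx [-0.0309 -0.004   0.0143] rotvec deg [-0.0073 -0.035   0.0016]
ik (array([ 0.4201,  0.6958,  0.4319,  1.3598, -0.1737,  1.8681]), np.float64(1.2034262475424384e-11)) now q [ 0.4077  0.7697  0.5339  1.3862 -0.174   1.8556]
[-0.3483  0.8811 -0.7437] 0.0027361500773707566
```

View pics/p2.png

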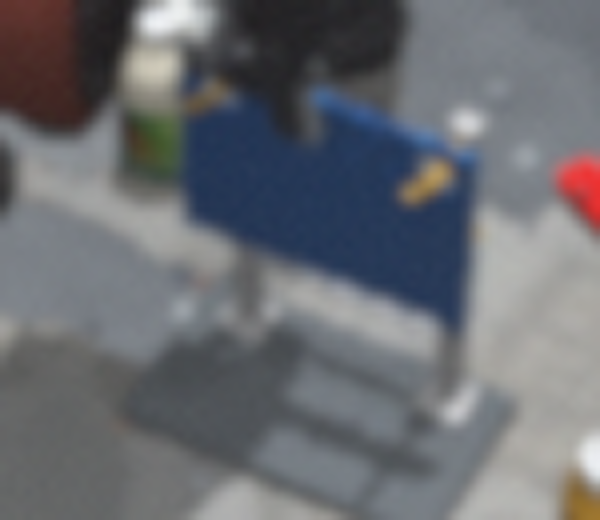

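View pics/p4.png

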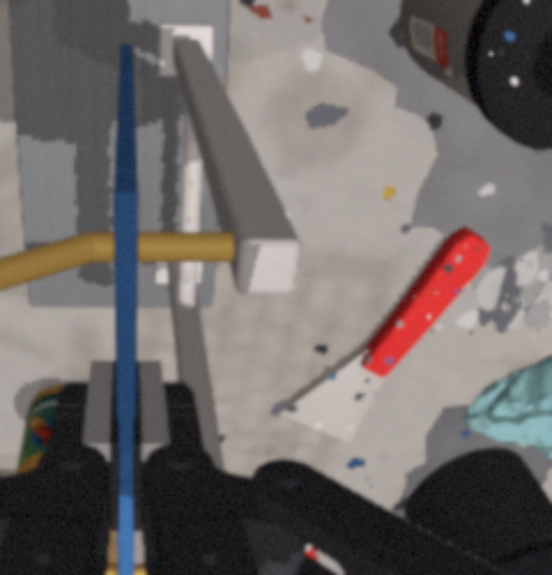

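The sheet is on the level part of both hooks. I'll lower until the hooks take the load.

Emit:
send_rows:
  steps:
    - [0.002, 0.0003, -0.001, 0, 0, 0]
    - [0.003, 0.0004, -0.002, 0, 0, 0]
    - [0.003, 0.0004, -0.003, 0, 0, 0]
    - [0.003, 0.0004, -0.004, 0, 0, 0]
    - [0.003, 0.0004, -0.004, 0, 0, 0]

```text
time: 27.1
ee_pos: [0.6591, 0.2946, 0.1508]
eef_rot: [[-0.125, 0.992, 0.022], [0.976, 0.127, -0.179], [-0.18, -0.001, -0.984]]
ft_force: [0.2, -0.2, -1.7]
grip_width: 0.0031
```

Emit:
send_rows:
  steps:
    - [0, 0, -0.001, 0, 0, 0]
    - [0, 0, -0.001, 0, 0, 0]

```text
time: 27.3
ee_pos: [0.6591, 0.2947, 0.1499]
eef_rot: [[-0.125, 0.992, 0.022], [0.976, 0.127, -0.179], [-0.18, -0.001, -0.984]]
ft_force: [0.8, 0.2, -0.6]
grip_width: 0.003
```

Emit:
send_rows:
  steps:
    - [0, 0, -0.001, 0, 0, 0]
    - [0, 0, -0.001, 0, 0, 0]

```text
time: 27.5
ee_pos: [0.6592, 0.2946, 0.1489]
eef_rot: [[-0.125, 0.992, 0.022], [0.976, 0.127, -0.179], [-0.18, -0.001, -0.984]]
ft_force: [-0.6, -0.6, -1.7]
grip_width: 0.0026
```

Emit:
send_rows:
  steps:
    - [0, 0, -0.001, 0, 0, 0]
    - [0, 0, -0.001, 0, 0, 0]

```text
time: 27.7
ee_pos: [0.6592, 0.2946, 0.1479]
eef_rot: [[-0.125, 0.992, 0.022], [0.976, 0.127, -0.179], [-0.18, -0.001, -0.984]]
ft_force: [-0.7, -0.6, -1.5]
grip_width: 0.0027
```

Emit:
send_rows:
  steps:
    - [0, 0, -0.001, 0, 0, 0]
    - [0, 0, -0.001, 0, 0, 0]

```text
time: 27.9
ee_pos: [0.6593, 0.2947, 0.1476]
eef_rot: [[-0.125, 0.992, 0.023], [0.976, 0.127, -0.179], [-0.18, -0.0, -0.984]]
ft_force: [-1.7, 0.8, 2.7]
grip_width: 0.0028
```

Emit:
send_rows:
  steps:
    - [0, 0, -0.001, 0, 0, 0]
    - [0, 0, -0.001, 0, 0, 0]

```text
time: 28.1
ee_pos: [0.6594, 0.2947, 0.1474]
eef_rot: [[-0.125, 0.992, 0.024], [0.976, 0.127, -0.179], [-0.18, 0.001, -0.984]]
ft_force: [-3.0, -1.6, 7.4]
grip_width: 0.0028
```

```bash
python3 see.py r
```

```text
t 28.25 p [0.6594 0.2947 0.1474] dx [-0.0341 -0.0044  0.022 ] rotvec deg [-0.0161  0.0403 -0.0048]
ik (array([ 0.4201,  0.6958,  0.4319,  1.3598, -0.1737,  1.8681]), np.float64(4.540585085347058e-11)) now q [ 0.4067  0.7775  0.5289  1.372  -0.1744  1.8545]
[-2.7467 -0.6655  8.8244] 0.0026328149067197364
```

View pics/r2.png

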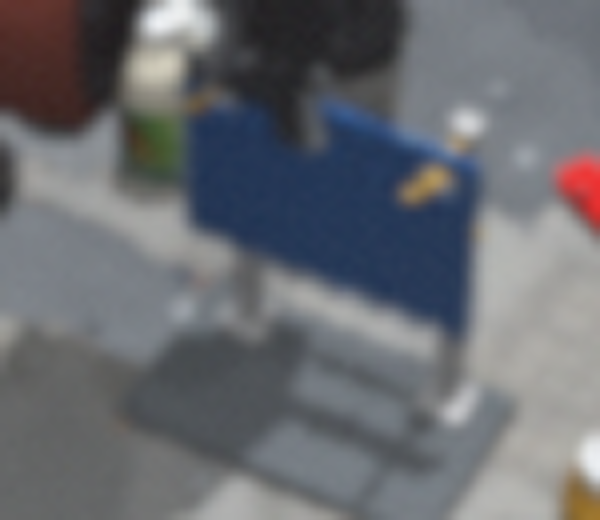

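View pics/r4.png

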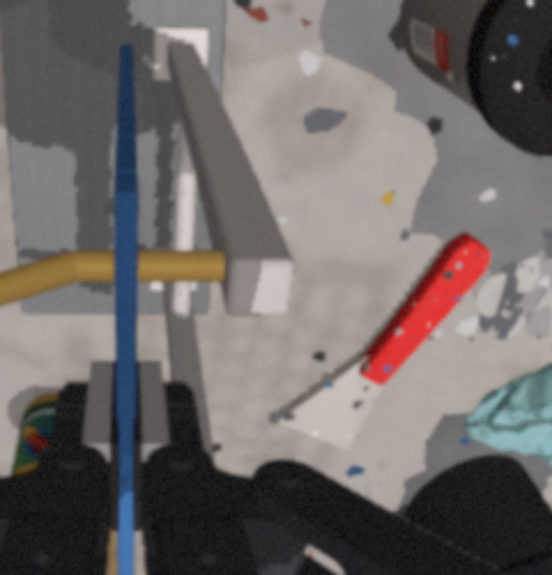

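The load is on the hooks. I'll ease off a touch, open modestly, check, then go straight up.

Emit:
send_rows:
  steps:
    - [0, 0, 0.0007, 0, 0, 0]
    - [0, 0, 0.001, 0, 0, 0]

```text
time: 28.45
ee_pos: [0.6593, 0.2947, 0.1475]
eef_rot: [[-0.125, 0.992, 0.023], [0.976, 0.127, -0.179], [-0.18, -0.0, -0.984]]
ft_force: [-0.8, -1.3, 3.4]
grip_width: 0.0025
```

Emit:
send_rows:
  steps:
    - [0, 0, 0, 0, 0, 0]
    - [0, 0, 0, 0, 0, 0]
    - [0, 0, 0, 0, 0, 0]
    - [0, 0, 0, 0, 0, 0]
  hand: -0.4
  newtons: 20

```text
time: 28.85
ee_pos: [0.6592, 0.2946, 0.1467]
eef_rot: [[-0.125, 0.992, 0.022], [0.976, 0.127, -0.179], [-0.18, -0.001, -0.984]]
ft_force: [0.4, 0.2, 0.5]
grip_width: 0.0257
```

```bash
python3 see.py s
```

```text
t 29.0 p [0.6592 0.2946 0.1469] dx [-0.034  -0.0044  0.0225] rotvec deg [-0.0039 -0.0406  0.0049]
ik (array([ 0.4201,  0.6958,  0.4319,  1.3598, -0.1737,  1.8681]), np.float64(6.893330211784608e-11)) now q [ 0.4066  0.7788  0.5303  1.3734 -0.1741  1.8545]
[ 0.7912 -0.5778  0.4076] 0.025495763881398504
```

View pics/s2.png

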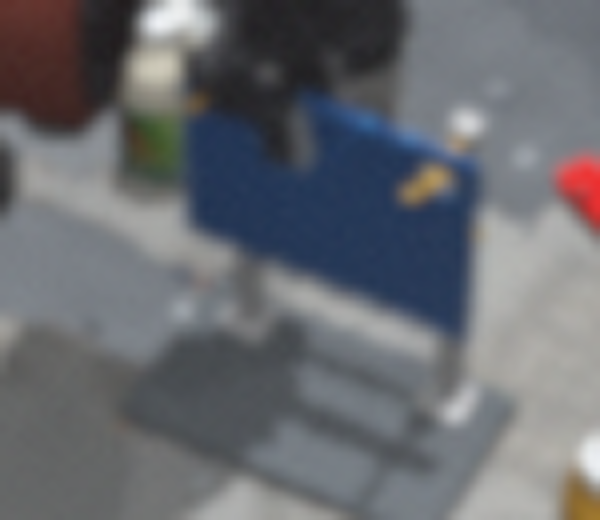

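View pics/s4.png

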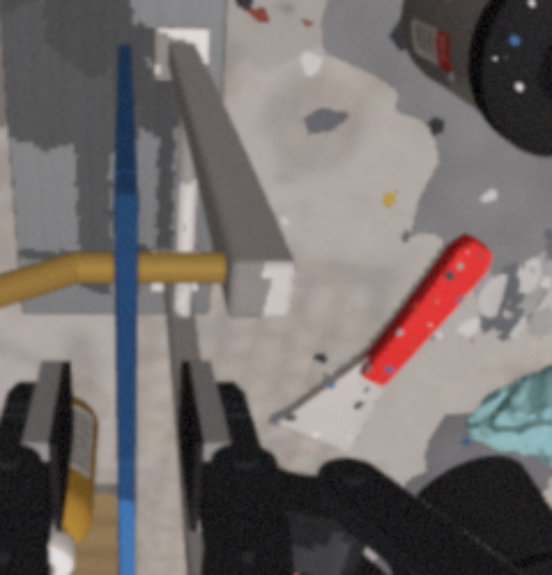

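The panel is released and hangs on both hooks, with the pads clear on each side. Retreating straight up, then back.

Emit:
send_rows:
  steps:
    - [0, 0, 0.01, 0, 0, 0]
    - [0, 0, 0.025, 0, 0, 0]
    - [0, 0, 0.045, 0, 0, 0]
    - [0, 0, 0.07, 0, 0, 0]
    - [0, 0, 0.1, 0, 0, 0]
    - [0, 0, 0.13, 0, 0, 0]
    - [0, 0, 0.16, 0, 0, 0]
    - [0, 0, 0.18, 0, 0, 0]

```text
time: 29.8
ee_pos: [0.658, 0.2939, 0.3284]
eef_rot: [[-0.124, 0.992, 0.028], [0.976, 0.127, -0.177], [-0.179, 0.005, -0.984]]
ft_force: [1.1, 1.0, 1.3]
grip_width: 0.0256
```

Emit:
send_rows:
  steps:
    - [-0.04, 0.03, 0, 0, 0, 0]
    - [-0.08, 0.06, 0, 0, 0, 0]
    - [-0.12, 0.09, 0, 0, 0, 0]
    - [-0.16, 0.12, 0, 0, 0, 0]
    - [-0.2, 0.15, 0, 0, 0, 0]
    - [-0.24, 0.18, 0, 0, 0, 0]
    - [-0.26, 0.2, 0, 0, 0, 0]
    - [-0.26, 0.2, 0, 0, 0, 0]
    - [-0.26, 0.2, 0, 0, 0, 0]
    - [-0.26, 0.2, 0, 0, 0, 0]

```text
time: 30.8
ee_pos: [0.3991, 0.4936, 0.3249]
eef_rot: [[-0.124, 0.992, 0.024], [0.976, 0.127, -0.178], [-0.18, 0.002, -0.984]]
ft_force: [1.6, 0.7, -0.1]
grip_width: 0.0256
```

```bash
python3 - <<'E'
from pan import *
W,S,T=look("u")
cv2.imwrite("pics/u2.png",cv2.resize(S["img"][130:300,220:400],None,fx=3.4,fy=3.4,interpolation=cv2.INTER_CUBIC))
cv2.imwrite("pics/u3.png",cv2.resize(T["img"][120:250,200:400],None,fx=3.9,fy=3.9,interpolation=cv2.INTER_CUBIC))
for n,c,roi in(("top",T,(300,200,400,250)),):
    r=mask(c["img"],(0,180,100),(5,255,255))|mask(c["img"],(175,180,100),(180,255,255));print(blobs(r,100))
E
```

```text
[([171, 67, 23, 23, 412], array([181.9248,  77.9102])), ([246, 104, 30, 16, 185], array([259.6919, 111.3027])), ([360, 213, 24, 23, 446], array([371.2825, 224.2175]))]
```

View pics/u2.png

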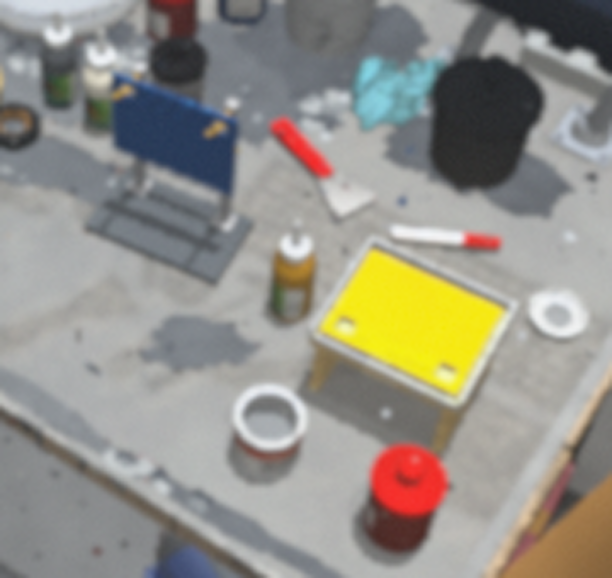

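View pics/u3.png

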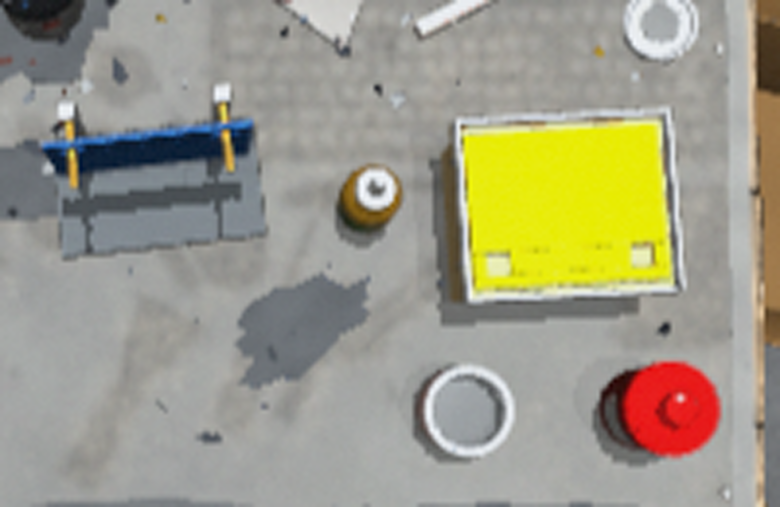

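The panel hangs level on both hooks, with brass poking through both holes at (122,92) and (217,130) in the scene crop. Yellow is still in the tray, and the bottle, tin and dropper stand where they were. The arm is clear, so I'm handing in.

```bash
python3 -c "
from plant import ctrl
s=ctrl.state();print(s['time'],s['joint_velocities']);print(ctrl.sign_off())"
```

```text
30.95 [ 0.0017522   0.00056092 -0.00221874 -0.00207382 -0.0009525   0.00121982]
the job is handed in; nothing more can be done
None
```

The blue panel now hangs on both hooks of the grey rack. The job was handed in at about 31 s with the arm well clear and at rest.

**What I did:** I dragged the panel about 46 mm toward the robot, to an overhang of about 40 mm. I then pinched its front edge, carried it to the rack and threaded both holes over the hooks. I lowered it until the hooks carried it, let go and backed away.

**Last checks:**
- **Hanging:** both hook ends come out through their holes in the top and scene views, and the panel hangs level. After opening, the force on the tool was near zero.
- **Other panels:** the yellow panel lies in the tray as before. The grey one underneath is covered by it, so I could not see it directly.
- **Bottles and tin:** the red bottle is within 0.02 px of where it started. The tin and dropper look unmoved by eye only.

**What disagreed or went differently:**
- **Fingertip position:** the shut fingertips met the panel about 39 mm before the reported tool point said they should. I used the contact and camera measurement from then on.
- **Pinch angle:** the arm could not reach a level pinch from the front because joint 3 was at its limit. I gripped at about 45° and raised the edge until the sheet lay flat between the pads. While it pivoted, its rear edge pressed lightly on the yellow panel. An early attempt to point the tool level also swung the arm sideways, without touching anything.
- **Panel height in the grip:** my estimate was out by 2 to 6 mm between views. I corrected it as I went, and no contact showed until the hooks took the load.

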